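# Put the paint shelf in order after class

## Robot

A 6-joint arm with a two-finger parallel gripper is mounted at the origin on the work surface. World frame = base frame: x ahead of the robot, y to its left, z up, the work surface at z = 0. Lengths are in m, angles in degrees, forces in N, time in s.
With the tool pointing down it reaches from about 0.3 to 0.95 m from the base axis. Payload 3.1 kg.
Tool frame: the origin (TCP) lies at the centre of the arm's flange, where the gripper is bolted on; the fingertips stand 173 mm ahead of it and the grasp point (between the pads) lies 155 mm ahead of it; z points along the fingers, y is the direction in which the jaws open and shut (so a half turn about z gives the same grasp; the last joint's range is limited). The gripper opens to 85 mm and grips with 20 to 120 N. Pads are 22 mm wide; open, the fingers measure 114 mm over their backs; the gripper's body (76 mm by 85 mm) begins 54 mm behind the grasp point. The pads swing forward as they close: fully open they stand 13 mm farther back than shut.
Start: joints at [-3.994, 17.653, 93.61, -0, 68.738, -3.994], TCP at [0.625, -0, 0.405] pointing down, gripper open.
Joint ranges: [-175.34, 175.34], [-45.06, 112.39], [2.9, 150.54], [-68.45, 248.45], [3.09, 151.38], [-168.51, 168.51]. Speed limits (degrees/s): [159.86, 159.86, 180, 180, 180, 180].

## Interface

Orientations are given as [roll, pitch, yaw] about the fixed x, y, z axes, in that order (R = Rz(yaw) Ry(pitch) Rx(roll)).
In Python, from rig import arm gives the robot as it stands.
- The arm moves only by the tool move_arm, never from a script. Its argument "targets" is a list of rows, each a list of 3 entries, a list of its own where there are three numbers: the shift along the tool's x, y, z in m, then the turn about the tool's z in degrees, then the finger opening in m, from 0 to 0.0854. In form: [[[tx, ty, tz], spin, gripper], ...]. A call has 1 to 10 rows; each row is the pose to reach, as a shift and turn from the pose commanded when the call began, along the tool's axes at that moment; what a row does not reach only later rows make up. A row lasts 1/10 s, in which the tool goes at most 50 mm and 8.59 degrees, less where a joint would pass 70% of its speed; a pose out of reach is approached as far as the arm can. A call with a gripper value outside its range is refused whole. The fingers move at their own pace and stop on an object; the grip force is fixed at half the most. Time passes only in rows, so rows that repeat a pose let the fingers close. It gives the time, the measured TCP pose, the force and the opening at its end, in the units of the state.
- arm.get_state(): the state, without advancing time (a new reading comes with each control period).
- arm.grab_frame(name): name is "scene" or "side" or "wrist"; returns a dict with "pixels" (384x512x3 uint8, red, green, blue), "K" (3x3 intrinsics, pixels), "world_to_cam" (4x4, takes a point from world to camera coordinates). Camera axes: x right, y down, z forward; pixel columns grow to the right and rows downward; lengths in m; the calibration is good to about 2 mm. A picture is of the moment at which its call begins. There is no depth.
- arm.hand_in(): hands the job in, once; it reports no verdict.
Trained networks look in the newest picture that a camera, given by its name, has taken for a name from the list of things; names that differ only in an ending like _2 or _b are one class to them, and where a whole thing is asked for, a point or a joint stands for the part that bears it (a point fixed in the world has none). Each returns a list of dicts, best first, with "confidence" (0 to 1); they miss things now and then, are a little off and sometimes report something else, mostly with a low value. They report only what shows in the picture. A call takes as long as a camera call.
- arm.trace(query, camera): "mask" (384x512 bool, what is visible of it) and "rect" ([left, top, width, height] in pixels, round what is visible of it).
- arm.spot_point(query, camera): "centre" ([row, column] in pixels: a listed point, or the origin of a listed thing).
The state is a dict: "time_s": time; "q": joint angles; "qd": joint speeds; "joint_efforts": joint torques, N m; "ee_pos": TCP position; "tcp_rot": TCP orientation; "contact_force": force on the tool from outside, world axes, zero at the start; "moment": the same for the moment, N m; "opening": finger opening in m.
Only numpy, scipy, OpenCV 4.12 (cv2) and the standard library are available. Lean on these libraries where they do the work, as an engineer would, in place of code of your own. Each camera call takes 0.05 s, during which the arm holds its last target.

## Task

First take the mixing palette off the paint shelf and set it fully down into its D-shaped holder, flat edge to flat edge. Then stand every tall paint bottle upright in a row on the back black band of the shelf and every squat jar upright in a row on the front black band, centred on the bands, each row closed up so that neighbours stand no more than about 1 cm apart. Finally drop the wooden front rail flat into the two slots at the front of the shelf with its ends sticking out evenly; do not disturb the tape, the brush pot or the pin box.

Things in the scene. Friction and masses are not known exactly. Their poses are not given: they have to be found in the camera images.
- shelf: low fixed plywood shelf: a flat deck 30 mm above the table, x -110 to +105 mm, y +-125 mm; origin on the table below. x points from the open front to the back (which has an 8 mm high strip), y along the rows. Two flush black bands, 200 mm long, mark the rows. At the front, at y = +-108 mm, two posts 30 mm high, 14 mm wide in y, leave a slot 26 mm wide in x, open at the top, for the rail
- back_row (a point): middle of the back black band (38 mm wide), on the deck surface, at shelf x = +45 mm; axes as the shelf's
- front_row (a point): middle of the front black band (48 mm wide), on the deck surface, at shelf x = -25 mm; axes as the shelf's
- rail_seat (a point): on the deck surface midway between the two slots for the front rail, at shelf x = -90 mm; where the origin of the seated rail comes; axes as the shelf's
- palette: white plastic palette, at first on the shelf deck: a D-shaped plate 10 mm thick, 92 mm in diameter, with one flat edge 34 mm from the centre on its +x side. On its middle stands a grip bar, 40 mm long in palette x, 14 mm thick in palette y, up to 54 mm above the underside. Origin: underside, centre of the round
- holder: fixed grey holder, 120 mm in diameter, 16 mm high, with a D-shaped recess for the palette: 97 mm in diameter, flat wall 36.5 mm from the centre on its +x side, floor 4 mm above the table. Origin on the table at the centre of the round. The palette goes in only with its x axis along the holder's x axis
- holder_floor (a point): centre of the round on the floor of the holder's recess (4 mm above the table), where the origin of the seated palette comes; axes as the holder's
- rail: loose wooden front rail of the shelf, at first lying on the table: a bar 250 mm long in its y, 16 mm wide in x, 14 mm high, with an upright grip tab in the middle, 40 mm long in y, 10 mm thick in x, from 14 to 50 mm above the underside. Origin: middle of its underside. It may go in either way round
- bottle1: tall paint bottle, white plastic with a paper label and a black screw cap, 95 mm high: body 38 mm in diameter up to 72 mm, then a cap 26 mm in diameter. Origin: centre of its underside, z up its axis. Two or three of these are present; None if absent
- bottle2: tall paint bottle, white plastic with a paper label and a black screw cap, 95 mm high: body 38 mm in diameter up to 72 mm, then a cap 26 mm in diameter. Origin: centre of its underside, z up its axis. Two or three of these are present; None if absent
- bottle3: tall paint bottle, white plastic with a paper label and a black screw cap, 95 mm high: body 38 mm in diameter up to 72 mm, then a cap 26 mm in diameter. Origin: centre of its underside, z up its axis. Two or three of these are present; None if absent
- jar1: squat glass paint jar with a wide black cap, 58 mm high: body 48 mm in diameter up to 42 mm, cap 46 mm in diameter above. Origin: centre of its underside, z up its axis. Two or three of these are present; None if absent
- jar2: squat glass paint jar with a wide black cap, 58 mm high: body 48 mm in diameter up to 42 mm, cap 46 mm in diameter above. Origin: centre of its underside, z up its axis. Two or three of these are present; None if absent
- jar3: squat glass paint jar with a wide black cap, 58 mm high: body 48 mm in diameter up to 42 mm, cap 46 mm in diameter above. Origin: centre of its underside, z up its axis. Two or three of these are present; None if absent
- tape: bystander: roll of masking tape lying flat, 90 mm in diameter, 24 mm high. Origin: centre of its underside
- brush_pot: bystander: white pot of 66 mm diameter and 95 mm height with brushes standing in it up to 215 mm. Origin: centre of its underside
- pin_box: bystander: small card box of push pins, 60 x 45 mm, 31 mm high. Origin: centre of its underside

How it is judged:
By the outcome, as a careful person would: the job done as asked, in the order asked, and still so for the second after the job is handed in, with the robot touching nothing.
Of bottle1, bottle2, bottle3 only 2 to 3 are there at a start; the rules pass over those that are not, and their reading is None.
Of jar1, jar2, jar3 only 2 to 3 are there at a start; the rules pass over those that are not, and their reading is None.
At some moment in a run one of jar1, jar2, jar3, rail may be knocked a few centimetres aside while the robot is not near it.
It also fails if it takes over 210 s, if anything falls off the work surface, if the arm or the gripper's body presses on something with over 40 N, if the wrist force passes 120 N, or if a joint passes its speed limit or range.

## Working session

There is one attempt and no reset: what is moved stays moved. The work goes in short steps, Python scripts to look and compute and a tool call to move; the robot and the scene stay as the last step left them, time stands still between calls to the robot, and variables do not carry over. Pictures are saved under pics/ and viewed, and the job is handed in when it is done.

Besides the shell and the picture viewer there is one more tool, called after "Request:" as name([rows], argument=value, ...), one row to a line, values as JSON. move_arm: Moves the arm, as the interface text tells. Its arguments: {"type":"object","properties":{"targets":{"type":"array","items":{"type":"array"}}},"required":["targets"]}

```bash
ls; mkdir -p pics
python3 - <<'E'
from rig import arm
import cv2
print(arm.get_state())
for n in ["scene","side","wrist"]:
    f=arm.grab_frame(n); cv2.imwrite(f"pics/a_{n}.png",f["pixels"][:,:,::-1]); print(n,f["K"].tolist(),f["world_to_cam"].round(4).tolist())
E
```

```text
pics
{'time_s': 0.0, 'q': array([-3.99226485e+00,  1.77065383e+01,  9.36898201e+01, -1.41719889e-03,
        6.87374662e+01, -3.99251698e+00]), 'qd': array([ 0.04295148, -0.09167219, -0.00175033,  0.15280724, -0.05655702,
        0.05710802]), 'joint_efforts': array([ 1.43707580e-04, -4.15252447e+01, -2.76667070e+01, -1.74997494e-04,
        1.01000658e-02, -1.14578896e-05]), 'ee_pos': array([6.24576609e-01, 1.25667924e-05, 4.03422014e-01]), 'tcp_rot': array([-1.79866408e+02, -8.00135816e-03,  9.00007583e+01]), 'contact_force': array([ 0.34900003, -0.05214366,  0.23595661]), 'moment': array([-0.00391079,  0.00625866, -0.01190801]), 'opening': 0.0853723950042076}
scene [[461.8412716760716, 0.0, 260.0557413578878], [0.0, 461.8412716760716, 196.3525935308928], [0.0, 0.0, 1.0]] [[-0.8765, 0.4812, 0.0148, 0.5303], [0.3885, 0.725, -0.5687, -0.188], [-0.2845, -0.4927, -0.8224, 1.2992], [0.0, 0.0, 0.0, 1.0]]
side [[414.47217853912747, 0.0, 254.66980364154554], [0.0, 414.47217853912747, 196.49570704951944], [0.0, 0.0, 1.0]] [[0.7826, -0.6224, -0.0097, -0.4716], [-0.4824, -0.5966, -0.6414, 0.307], [0.3934, 0.5066, -0.7672, 0.9941], [0.0, 0.0, 0.0, 1.0]]
wrist [[341.9394702807595, 0.0, 251.96036107182522], [0.0, 341.9394702807595, 188.68357108196213], [0.0, 0.0, 1.0]] [[1.0, -0.0, -0.0009, -0.6246], [0.0002, -0.9515, 0.3078, -0.0395], [-0.0009, -0.3078, -0.9515, 0.3791], [0.0, 0.0, 0.0, 1.0]]
```

View pics/a_scene.png

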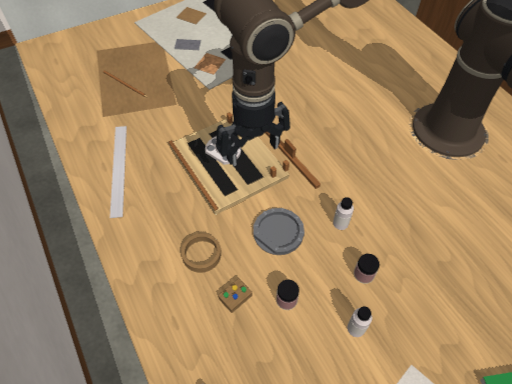

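View pics/a_side.png

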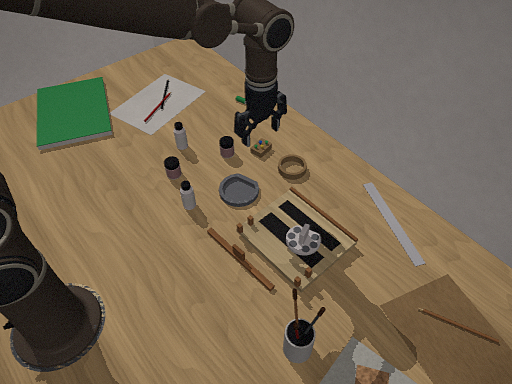

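View pics/a_wrist.png

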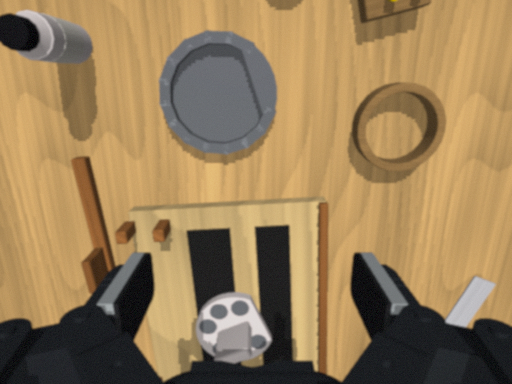

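```bash
cat > h.py <<'E'
from rig import arm
import numpy as np, cv2
from scipy.spatial.transform import Rotation as Ro
def ray(f,rc,z):
    K=f["K"];T=f["world_to_cam"];R=T[:3,:3];c=-R.T@T[:3,3]
    d=R.T@np.linalg.solve(K,[rc[1],rc[0],1.]);s=(z-c[2])/d[2];return c+s*d
def proj(f,P):
    P=np.atleast_2d(P);T=f["world_to_cam"];p=(T[:3,:3]@P.T).T+T[:3,3];u=(f["K"]@p.T).T;return u[:,:2]/u[:,2:]
def look(name,tag=None):
    f=arm.grab_frame(name)
    if tag: cv2.imwrite(f"pics/{tag}.png",f["pixels"][:,:,::-1])
    return f
def state():
    s=arm.get_state();R=Ro.from_euler('xyz',s["tcp_rot"],degrees=True).as_matrix()
    return s,R
E
python3 - <<'E'
from h import *
Z=dict(shelf=0,back_row=.03,front_row=.03,rail_seat=.03,palette=.03,holder=0,holder_floor=.004,rail=0,bottle1=0,jar1=0,tape=0,brush_pot=0,pin_box=0)
for n in ["scene","side","wrist"]:
    f=look(n)
    for k,z in Z.items():
        for d in arm.spot_point(k,n)[:4]:
            if d["confidence"]>.2: print(n,k,round(d["confidence"],2),np.round(d["centre"],1),ray(f,d["centre"],z).round(4))
E
```

```text
scene shelf 0.74 [164.5 226.6] [ 0.6061 -0.1811 -0.    ]
scene back_row 0.65 [166.7 212.3] [ 0.6508 -0.1697  0.03  ]
scene front_row 0.61 [154.7 232.1] [ 0.5886 -0.1813  0.03  ]
scene rail_seat 0.66 [147.4 256.7] [ 0.5205 -0.1732  0.03  ]
scene palette 0.56 [150.6 224.3] [ 0.6003 -0.2033  0.03  ]
scene holder 0.82 [229.7 278.8] [0.5847 0.0561 0.    ]
scene holder_floor 0.64 [231.6 282.8] [0.5803 0.0671 0.004 ]
scene holder_floor 0.24 [162.4 225.1] [ 0.6077 -0.1863  0.004 ]
scene rail 0.8 [156.2 290.8] [ 0.4422 -0.1257  0.    ]
scene bottle1 0.86 [222.2 341.3] [0.4406 0.1097 0.    ]
scene bottle1 0.78 [329.9 354.5] [0.5668 0.3422 0.    ]
scene jar1 0.96 [296.9 288.5] [0.6513 0.2133 0.    ]
scene jar1 0.74 [276.6 360.6] [0.4838 0.2491 0.    ]
scene tape 0.75 [255.2 202.5] [ 0.7737  0.0317 -0.    ]
scene brush_pot 0.26 [326.6 357.2] [0.5577 0.3392 0.    ]
scene pin_box 0.93 [299.9 236.5] [0.7543 0.1654 0.    ]
side shelf 0.69 [239.2 296. ] [ 0.6089 -0.1755  0.    ]
side back_row 0.68 [224.1 308.5] [ 0.654  -0.1738  0.03  ]
side front_row 0.74 [222.7 309.1] [ 0.6585 -0.1714  0.03  ]
side
[... 893 characters left out ...]

wrist shelf 0.73 [288.9 237.3] [ 0.6072 -0.1753  0.    ]
wrist shelf 0.72 [ 92.7 217.2] [0.5892 0.0644 0.    ]
wrist back_row 0.66 [298.8 273.5] [ 0.6512 -0.1685  0.03  ]
wrist front_row 0.55 [304.8 216.5] [ 0.5837 -0.1768  0.03  ]
wrist rail_seat 0.74 [310.1 160.2] [ 0.5164 -0.1842  0.03  ]
wrist palette 0.56 [324.  230.6] [ 0.5999 -0.2042  0.03  ]
wrist holder 0.56 [ 94.8 216.2] [0.5881 0.0622 0.    ]
wrist holder 0.46 [254.7 104.3] [ 0.4451 -0.1266  0.    ]
wrist holder_floor 0.74 [ 94.5 217.6] [0.59   0.0627 0.004 ]
wrist holder_floor 0.57 [326.2 233.5] [ 0.6017 -0.2292  0.004 ]
wrist rail 0.76 [252.9 102.3] [ 0.443  -0.1241  0.    ]
wrist bottle1 0.63 [44.9 70.4] [0.4425 0.1109 0.    ]
```

Request:
move_arm([
  [[-0.05, 0, 0], 0, 0.085],
  [[-0.1, 0, 0], 0, 0.085],
  [[-0.13, 0, 0], 0, 0.085],
  [[-0.13, 0, 0], 0, 0.085],
  [[-0.13, 0, 0], 0, 0.085],
])

```text
time_s: 2.75
ee_pos: [0.6249, -0.1306, 0.4045]
tcp_rot: [-180.0, -0.0, 89.9]
contact_force: [0.1, -0.3, -0.4]
opening: 0.0849
```

Run:
```python
from h import *
f=look("wrist","b_wrist");
Z=dict(back_row=.03,front_row=.03,rail_seat=.03,palette=.03,shelf=0,rail=0,holder_floor=.004)
for k,z in Z.items():
    for d in arm.spot_point(k,"wrist")[:2]: print(k,round(d["confidence"],2),np.round(d["centre"],1),ray(f,d["centre"],z).round(4))
d=arm.trace("palette","wrist")
for x in d: print(x["confidence"],x["rect"])
cv2.imwrite("pics/b_mask.png",d[0]["mask"].astype(np.uint8)*255)
f2=look("side","b_side");f2=look("scene","b_scene")
cv2.imwrite("pics/b_wz.png",cv2.resize(f["pixels"][150:384,80:400,::-1],None,fx=2.4,fy=2.4))
```

```text
back_row 0.62 [198.1 276.7] [ 0.6518 -0.1729  0.03  ]
front_row 0.9 [202.5 213.6] [ 0.5845 -0.1778  0.03  ]
rail_seat 0.67 [207. 151.] [ 0.5171 -0.1827  0.03  ]
palette 0.96 [223.3 230.3] [ 0.6018 -0.2019  0.03  ]
shelf 0.82 [193.5 236.1] [ 0.6072 -0.1778  0.    ]
rail 0.7 [149.   92.1] [ 0.4489 -0.1255  0.    ]
0.95 [189.4, 186.9, 80.0, 82.9]
```

View pics/b_wrist.png

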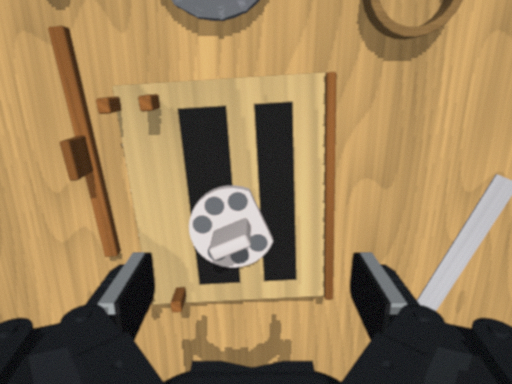

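```bash
cat >> h.py <<'E'
from scipy.optimize import minimize
def hullmask(f,P,S=4):
    p=proj(f,P);h=cv2.convexHull(p.astype(np.float32)).reshape(-1,2)
    m=np.zeros((384,512),np.uint8);cv2.fillPoly(m,[np.round(h*16).astype(np.int32)],255,lineType=cv2.LINE_AA,shift=4);return m/255.
def place(P,x,y,z,yaw):
    a=np.radians(yaw);c,s=np.cos(a),np.sin(a);P=np.asarray(P,float)
    return np.c_[P[:,0]*c-P[:,1]*s+x,P[:,0]*s+P[:,1]*c+y,P[:,2]+z]
def circ(r,z,xmax=9):
    t=np.linspace(0,2*np.pi,90,endpoint=False);return np.c_[np.minimum(r*np.cos(t),xmax),r*np.sin(t),0*t+z]
def Dsh(r,x0,z):
    t0=np.arccos(x0/r);t=np.linspace(t0,2*np.pi-t0,90);return np.c_[r*np.cos(t),r*np.sin(t),0*t+z]
def box(x0,x1,y0,y1,z0,z1): return np.array([[x,y,z] for x in(x0,x1) for y in (y0,y1) for z in (z0,z1)],float)
PAL=[np.r_[Dsh(.046,.034,0),Dsh(.046,.034,.01)],box(-.02,.02,-.007,.007,.01,.054)]
RAIL=[box(-.008,.008,-.125,.125,0,.014),box(-.005,.005,-.02,.02,.014,.05)]
BOT=[np.r_[circ(.019,0),circ(.019,.072)],np.r_[circ(.013,.072),circ(.013,.095)]]
JAR=[np.r_[circ(.024,0),circ(.024,.042)],np.r_[circ(.023,.042),circ(.023,.058)]]
def sil(f,parts,x,y,z,yaw):
    m=0
    for P in parts: m=np.maximum(m,hullmask(f,place(P,x,y,z,yaw)))
    return m
def fit(f,parts,mask,x,y,z,yaw,useyaw=True,ign=None):
    mk=mask.astype(float)
    def cost(v):
        m=sil(f,parts,x+v[0]/1000,y+v[1]/1000,z,yaw+(v[2] if useyaw else 0))
        e=np.abs(m-mk)
        if ign is not None: e=e*(~ign)
        return e.sum()/mk.sum()
    n=3 if useyaw else 2
    best=None
    for s in (6,2):
        v0=best.x if best is not None else np.zeros(n)
        sim=np.vstack([v0]+[v0+s*e for e in np.eye(n)])
        r=minimize(cost,v0,method="Nelder-Mead",options=dict(initial_simplex=sim,xatol=.02,fatol=1e-5))
        best=r
    v=best.x
    return x+v[0]/1000,y+v[1]/1000,yaw+(v[2] if useyaw else 0),best.fun
E
python3 - <<'E'
from h import *
f=look("wrist")
d=arm.trace("palette","wrist")[0]
for y0 in (25,15,35): print("pal",np.round(fit(f,PAL,d["mask"],.602,-.202,.03,y0),4))
d=arm.trace("rail","wrist")[0]
print("rail",d["confidence"],np.round(fit(f,RAIL,d["mask"],.445,-.126,0,12),4))
# bands
g=f["pixels"].max(2)<45
g[:, :150]=0;g[:,310:]=0;g[300:]=0
n,l,st,c=cv2.connectedComponentsWithStats(g.astype(np.uint8))
for i in range(1,n):
    if st[i,4]>800:
        ys,xs=np.nonzero(l==i)
        ct=cv2.findContours((l==i).astype(np.uint8),cv2.RETR_EXTERNAL,cv2.CHAIN_APPROX_NONE)[0][0].reshape(-1,2)
        W=np.array([ray(f,(p[1],p[0]),.03)[:2] for p in ct])
        print(st[i],cv2.minAreaRect((W*1000).astype(np.float32)), cv2.minAreaRect(ct))
# shelf trace
for q in ("shelf",):
    for x in arm.trace(q,"wrist"): print(q,x["confidence"],x["rect"])
E
```

```text
pal [ 0.6037 -0.2038 23.822   0.0335]
pal [ 0.6036 -0.2033 23.1208  0.0325]
pal [ 0.6037 -0.2035 23.2801  0.0337]
rail 0.75 [  0.5884  -0.1588 -85.7333   0.9198]
[ 256  104   38  176 5292] ((651.9193725585938, -173.15179443359375), (34.172096252441406, 196.07968139648438), 3.4197700023651123) ((275.343994140625, 191.69577026367188), (174.5715789794922, 34.396888732910156), 88.31531524658203)
[ 180  108   50  100 3586] ((579.1676025390625, -130.3628387451172), (44.44537353515625, 101.77339172363281), 3.310124397277832) ((205.90985107421875, 157.00820922851562), (97.0543212890625, 44.72465515136719), 84.80557250976562)
shelf 0.59 [96.7, 73.2, 238.4, 239.9]
```

Run:
```python
from h import *
im=cv2.imread("pics/a_wrist.png")
cv2.imwrite("pics/a_hold.png",cv2.resize(im[20:164,150:290],None,fx=4,fy=4,interpolation=cv2.INTER_CUBIC))
```

```text
(no output)
```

View pics/a_hold.png

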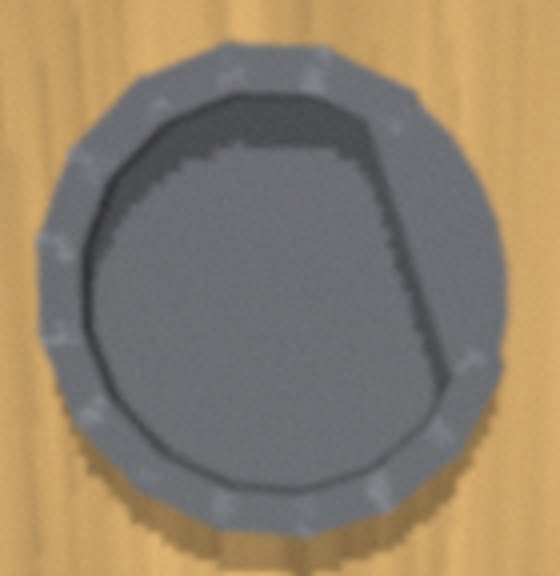

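Run:
```python
from h import *
im=cv2.imread("pics/a_wrist.png")
f=dict(K=np.array([[341.93947,0,251.96036],[0,341.93947,188.68357],[0,0,1]]),world_to_cam=np.array([[1.0, -0.0, -0.0009, -0.6246], [0.0002, -0.9515, 0.3078, -0.0395], [-0.0009, -0.3078, -0.9515, 0.3791],[0,0,0,1]]))
a=ray(f,(50.5,241.9),.016);b=ray(f,(115,261.6),.016)
d=(a-b)[:2];L=np.hypot(*d);ang=np.degrees(np.arctan2(d[1],d[0]));yaw=ang-90
n=np.array([np.cos(np.radians(yaw)),np.sin(np.radians(yaw))])
print(a,b,L,yaw,"centre",((a+b)/2)[:2]-n*.0365)
# outer silhouette by colour
hsv=cv2.cvtColor(im,cv2.COLOR_BGR2HSV)
g=((hsv[:,:,1]<70)&(hsv[:,:,2]<150)).astype(np.uint8);g[:, :150]=0;g[:,290:]=0;g[164:]=0;g[:20]=0
g=cv2.morphologyEx(g,cv2.MORPH_CLOSE,np.ones((9,9)))
HOL=[np.r_[circ(.06,0),circ(.06,.016)]]
print(g.sum(),fit(f,HOL,g>0,.59,.063,0,0,False))
for n_ in("side","scene"):
    F=look(n_);d=arm.trace("holder",n_)[0]; print(n_,d["confidence"],fit(F,HOL,d["mask"],.59,.063,0,0,False))
s,_=state();print(s["q"].round(1),s["ee_pos"])
```

```text
[0.61488029 0.10451042 0.016     ] [0.63448752 0.04312916 0.016     ] 0.06443681453848316 17.715224189770524 centre [0.58991471 0.06271334]
11432 (np.float64(0.590546473801136), np.float64(0.06211471331119538), 0, np.float64(0.03610367870031147))
side 0.64 (np.float64(0.5896429138183593), np.float64(0.06309794616699219), 0, np.float64(0.09986878116447342))
scene 0.7 (np.float64(0.5884020080566406), np.float64(0.062088836669921876), 0, np.float64(0.041614217703542324))
[-15.7  19.1  91.7   0.   69.2 -15.7] [ 0.62500092 -0.13011502  0.40468092]
```

Request:
move_arm([
  [[-0.0367, -0.0107, 0.03], 16, 0.06],
  [[-0.0735, -0.0214, 0.06], 33, 0.06],
  [[-0.0735, -0.0214, 0.1], 50, 0.06],
  [[-0.0735, -0.0214, 0.1], 66.6, 0.06],
  [[-0.0735, -0.0214, 0.1], 66.6, 0.06],
  [[-0.0735, -0.0214, 0.1], 66.6, 0.06],
  [[-0.0735, -0.0214, 0.1], 66.6, 0.06],
  [[-0.0735, -0.0214, 0.1], 66.6, 0.06],
  [[-0.0735, -0.0214, 0.1], 66.6, 0.06],
  [[-0.0735, -0.0214, 0.1], 66.6, 0.06],
])

```text
time_s: 4.7
ee_pos: [0.6036, -0.2036, 0.3047]
tcp_rot: [-180.0, 0.0, 23.5]
contact_force: [-0.1, -0.4, -0.3]
opening: 0.0604
```

Run:
```python
from h import *
f=look("wrist","c_wrist");s,R=state();print(s["ee_pos"],s["tcp_rot"],s["q"].round(1))
print(proj(f,[[s["ee_pos"][0],s["ee_pos"][1],.084],[.6036,-.2035,.084]]))
```

```text
[ 0.60361923 -0.20356587  0.3046857 ] [ 1.79998044e+02 -6.72828450e-04  2.35144972e+01] [-22.6  24.9  96.1  -0.   59.   43.9]
[[251.74034616 217.7288974 ]
 [251.62659916 217.71551527]]
```

View pics/c_wrist.png

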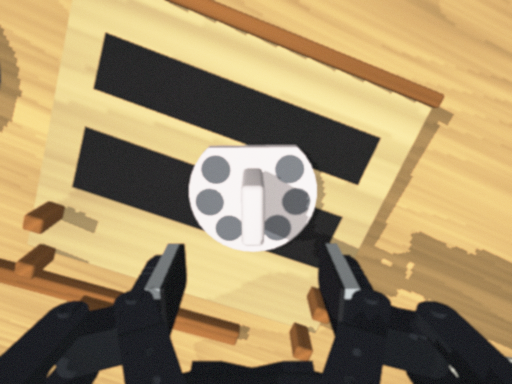

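Request:
move_arm([
  [[0, 0, 0.04], 0, 0.06],
  [[0, 0, 0.07], 0, 0.06],
  [[0, 0, 0.085], 0, 0.06],
  [[0, 0, 0.085], 0, 0.03],
  [[0, 0, 0.085], 0, 0.0],
  [[0, 0, 0.085], 0, 0.0],
  [[0, 0, 0.085], 0, 0.0],
  [[0, 0, 0.085], 0, 0.0],
  [[0, 0, 0.085], 0, 0.0],
])

```text
time_s: 5.65
ee_pos: [0.6048, -0.204, 0.2219]
tcp_rot: [179.8, -0.2, 23.4]
contact_force: [1.1, -0.6, 6.0]
opening: 0.0134
```

Request:
move_arm([
  [[0, 0, -0.03], 0, 0.0],
  [[0, 0, -0.07], 0, 0.0],
  [[0.0156, -0.0416, -0.08], 0, 0.0],
  [[0.031, -0.083, -0.08], 1, 0.0],
  [[0.047, -0.125, -0.08], 2, 0.0],
  [[0.0625, -0.1665, -0.08], 3, 0.0],
  [[0.078, -0.208, -0.08], 4, 0.0],
  [[0.0937, -0.2497, -0.08], 5.8, 0.0],
  [[0.0937, -0.2497, -0.08], 5.8, 0.0],
  [[0.0937, -0.2497, -0.08], 5.8, 0.0],
])

```text
time_s: 6.65
ee_pos: [0.5898, 0.064, 0.2992]
tcp_rot: [180.0, 0.1, 17.8]
contact_force: [-0.8, -0.6, -1.1]
opening: 0.0133
```

Run:
```python
from h import *
f=look("wrist","d_wrist");s,R=state();print(s["ee_pos"],s["tcp_rot"],s["contact_force"],s["opening"])
p=s["ee_pos"]
d=arm.trace("palette","wrist")
for dz in (.191,.192):
  print(dz,[np.round(fit(f,PAL,x["mask"],p[0],p[1],p[2]-dz,17.7),4) for x in d[:1]])
F=look("scene","d_scene");x=arm.trace("palette","scene")
print([ (y["confidence"],np.round(fit(F,PAL,y["mask"],p[0],p[1],p[2]-.191,17.7),4)) for y in x[:1]])
```

```text
[0.59005645 0.06287953 0.29930216] [1.79976955e+02 6.36645511e-02 1.76771968e+01] [-0.41663162  0.43799703 -0.10258068] 0.013220054353776944
0.191 [array([ 0.5885,  0.0643, 18.7242,  0.3931])]
0.192 [array([ 0.5883,  0.0638, 17.7486,  0.3731])]
[(0.83, array([ 0.588 ,  0.0622, 20.9699,  0.5371]))]
```

View pics/d_wrist.png

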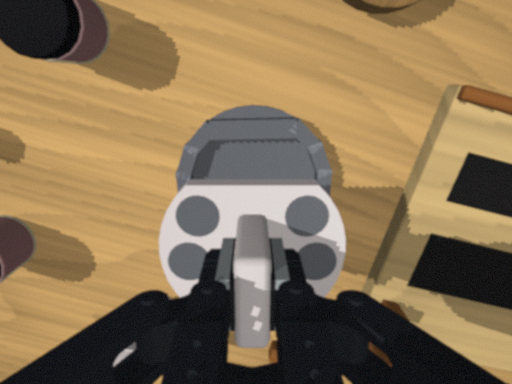

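Run:
```python
from h import *
im=cv2.imread("pics/d_wrist.png")
cv2.imwrite("pics/d_c.png",cv2.resize(im[90:260,140:360],None,fx=3.4,fy=3.4,interpolation=cv2.INTER_CUBIC))
f=look("wrist");s,R=state();p=s["ee_pos"]
for z in(.118,.119):
  for r in (180,182,185):
    q=ray(f,(r,252),z)-p; print(z,r,(R.T@q)[:2].round(4))
for r in (136,139,141,143): print(r,(R.T@(ray(f,(r,252),.016)-p))[:2].round(4))
for c in (201,307): print((R.T@(ray(f,(216,c),.118)-p))[:2].round(4))
```

```text
0.118 180 [ 0.0351 -0.    ]
0.118 182 [ 0.0341 -0.    ]
0.118 185 [ 0.0327 -0.    ]
0.119 180 [ 0.0354 -0.    ]
0.119 182 [ 0.0344 -0.    ]
0.119 185 [ 0.033 -0.   ]
136 [0.0389 0.    ]
139 [0.0366 0.    ]
141 [0.0351 0.    ]
143 [0.0337 0.    ]
[ 0.0173 -0.0242]
[0.0173 0.026 ]
```

View pics/d_c.png

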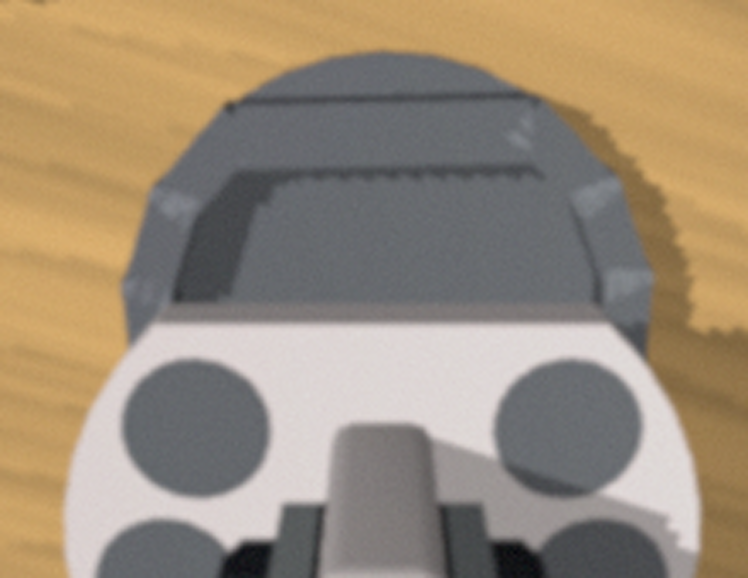

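Request:
move_arm([
  [[0, 0.0006, 0.03], 0, 0.0],
  [[0, 0.0006, 0.06], 0, 0.0],
  [[0, 0.0006, 0.08], 0, 0.0],
  [[0, 0.0006, 0.087], 0, 0.0],
  [[0, 0.0006, 0.092], 0, 0.0],
  [[0, 0.0006, 0.096], 0, 0.0],
  [[0, 0.0006, 0.1], 0, 0.0],
  [[0, 0.0006, 0.1025], 0, 0.0],
  [[0, 0.0006, 0.1025], 0, 0.0],
])

```text
time_s: 7.8
ee_pos: [0.5907, 0.0623, 0.1974]
tcp_rot: [180.0, -0.0, 17.6]
contact_force: [-0.5, -0.3, -1.9]
opening: 0.0133
```

Run:
```python
from h import *
f=look("side","e_side");s,R=state();print(s["ee_pos"],s["tcp_rot"],s["contact_force"],s["opening"])
im=cv2.imread("pics/e_side.png")
cv2.imwrite("pics/e_c.png",cv2.resize(im[120:240,160:320],None,fx=4,fy=4,interpolation=cv2.INTER_CUBIC))
```

```text
[0.5907616  0.06236557 0.19752329] [ 1.79991336e+02 -3.00872770e-02  1.76085333e+01] [ 0.72882011  0.63869913 -1.35538737] 0.013142859720817709
```

View pics/e_c.png

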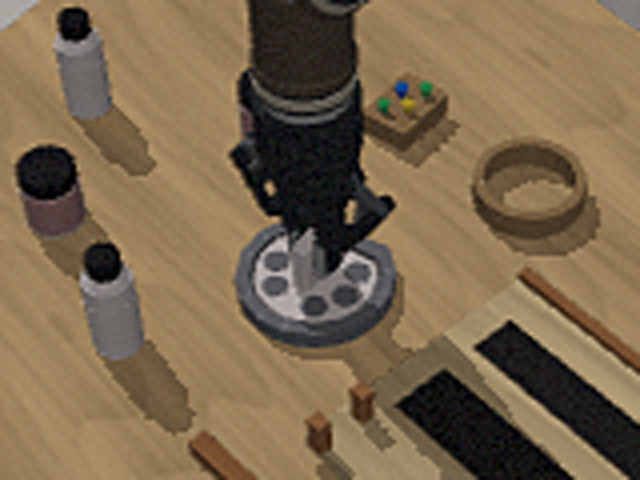

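Request:
move_arm([
  [[0, 0, 0.0015], 0, 0.0],
  [[0, 0, 0.0025], 0, 0.0],
  [[0, 0, 0.0025], 0, 0.05],
  [[0, 0, 0.0025], 0, 0.05],
  [[0, 0, 0.0025], 0, 0.05],
  [[0, 0, -0.04], 0, 0.05],
  [[0, 0, -0.09], 0, 0.05],
  [[0, 0, -0.14], 0, 0.05],
  [[0, 0, -0.17], 0, 0.08],
  [[0, 0, -0.17], 0, 0.08],
])

```text
time_s: 8.85
ee_pos: [0.5929, 0.0624, 0.3739]
tcp_rot: [179.8, -0.7, 17.6]
contact_force: [1.1, -0.2, 0.1]
opening: 0.077
```

Run:
```python
from h import *
f=look("wrist","f_wrist");s,R=state();print(s["ee_pos"],s["tcp_rot"],s["contact_force"],s["opening"])
d=arm.trace("palette","wrist")[0]
for z in (.004,.010): print(z,np.round(fit(f,PAL,d["mask"],.59,.0627,z,17.7),4))
for k in("jar1","bottle1"):
  for d in arm.spot_point(k,"wrist")[:4]: print(k,round(d["confidence"],2),np.round(d["centre"]),ray(f,d["centre"],0).round(4))
```

```text
[0.59172999 0.06234075 0.37072314] [179.88737085  -0.39244165  17.60463135] [-0.42356353 -0.6098103  -0.27962342] 0.08002773017010628
0.004 [ 0.5897  0.0623 17.5208  0.0381]
0.01 [ 0.5908  0.0636 18.4892  0.0757]
jar1 0.78 [216.  55.] [0.4752 0.2457 0.    ]
jar1 0.71 [ 48. 114.] [0.6602 0.2168 0.    ]
bottle1 0.72 [274. 167.] [0.4425 0.1152 0.    ]
bottle1 0.36 [183. 500.] [ 0.6522 -0.1939  0.    ]
```

View pics/f_wrist.png

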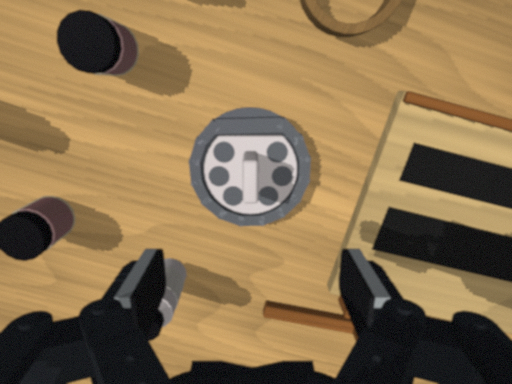

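```bash
cat >> h.py <<'E'
def fitall(k,parts,z,cams=("scene","side","wrist"),inits=None,frames=None):
    for n in cams:
        f=look(n)
        ms=arm.trace(k,n)
        for d in ms[:4]:
            if d["confidence"]<.3: continue
            ys,xs=np.nonzero(d["mask"]); 
            g=ray(f,(ys.mean(),xs.mean()),z+parts[0][:,2].max()/2)
            if np.hypot(*g[:2])>1.2: continue
            r=fit(f,parts,d["mask"],g[0],g[1],z,0,False)
            print(n,k,round(d["confidence"],2),np.round(d["rect"]),"xy",np.round([r[0],r[1]],4),"err",round(r[3],3))
E
python3 - <<'E'
from h import *
fitall("bottle1",BOT,0);fitall("jar1",JAR,0)
E
```

```text
scene bottle1 0.74 [347. 307.  22.  31.] xy [0.5621 0.3405] err 0.174
scene bottle1 0.71 [330. 202.  24.  30.] xy [0.445  0.1119] err 0.148
side bottle1 0.79 [183. 183.  16.  25.] xy [0.4449 0.1111] err 0.179
side bottle1 0.71 [174. 124.  12.  26.] xy [0.5679 0.3495] err 0.305
wrist bottle1 0.96 [143. 257.  45.  82.] xy [0.4486 0.1076] err 0.914
scene jar1 0.97 [277. 278.  25.  30.] xy [0.6576 0.2167] err 0.084
scene jar1 0.69 [353. 256.  26.  26.] xy [0.4743 0.2482] err 0.112
scene jar1 0.37 [166. 108. 124. 104.] xy [ 0.6756 -0.1084] err 0.91
side jar1 0.53 [217. 135.  19.  23.] xy [0.6599 0.2178] err 0.184
side jar1 0.52 [160. 156.  22.  23.] xy [0.4752 0.2503] err 0.206
wrist jar1 0.69 [50.  1. 87. 66.] xy [0.6601 0.2169] err 0.075
wrist jar1 0.68 [  2. 193.  72.  67.] xy [0.4735 0.2501] err 0.072
```

Request:
move_arm([
  [[-0.041, -0.0304, 0.02], -8.5, 0.08],
  [[-0.082, -0.0608, 0.04], -17, 0.08],
  [[-0.1233, -0.0912, 0.06], -25.5, 0.08],
  [[-0.1233, -0.0912, 0.067], -34, 0.08],
  [[-0.1233, -0.0912, 0.067], -42.5, 0.08],
  [[-0.1233, -0.0912, 0.067], -51, 0.08],
  [[-0.1233, -0.0912, 0.067], -59.5, 0.08],
  [[-0.1233, -0.0912, 0.067], -68, 0.08],
  [[-0.1233, -0.0912, 0.067], -75.7, 0.08],
  [[-0.1233, -0.0912, 0.067], -75.7, 0.08],
])

```text
time_s: 10.65
ee_pos: [0.4456, 0.112, 0.3005]
tcp_rot: [180.0, -0.0, 93.3]
contact_force: [0.4, 0.5, -0.3]
opening: 0.0797
```

Run:
```python
from h import *
f=look("wrist","g_wrist");s,R=state();print(s["ee_pos"],s["tcp_rot"],s["q"].round(1),s["opening"])
d=arm.trace("bottle1","wrist")
for x in d[:2]:
  print(x["confidence"],x["rect"],np.round(fit(f,BOT,x["mask"],.445,.1115,0,0,False),4))
```

```text
[0.44561529 0.11194852 0.30039646] [ 1.79969772e+02 -5.19926786e-03  9.31431524e+01] [  8.7   7.2 120.1   0.   52.7   5.5] 0.08005186892732298
0.66 [217.3, 157.8, 61.5, 87.3] [0.4447 0.1132 0.     0.0792]
0.42 [312.6, 357.8, 117.4, 26.2] [0.4428 0.1676 0.     8.4402]
```

View pics/g_wrist.png

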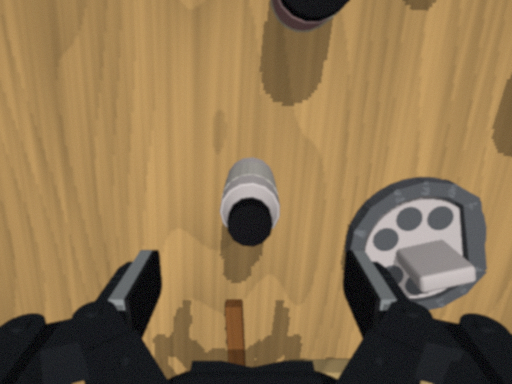

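Request:
move_arm([
  [[0.0012, -0.001, 0.04], 0, 0.08],
  [[0.0012, -0.001, 0.075], 0, 0.08],
  [[0.0012, -0.001, 0.095], 0, 0.08],
  [[0.0012, -0.001, 0.095], 0, 0.04],
  [[0.0012, -0.001, 0.095], 0, 0.02],
  [[0.0012, -0.001, 0.095], 0, 0.02],
  [[0.0012, -0.001, 0.095], 0, 0.02],
  [[0.0012, -0.001, 0.095], 0, 0.02],
  [[0.0012, -0.001, 0.095], 0, 0.02],
])

```text
time_s: 11.65
ee_pos: [0.4454, 0.1132, 0.2066]
tcp_rot: [179.8, -0.0, 93.3]
contact_force: [-0.5, -0.6, 6.6]
opening: 0.0369
```

Request:
move_arm([
  [[0, 0, -0.04], 0, 0.02],
  [[0, 0, -0.08], 0, 0.02],
  [[-0.04, 0.024, -0.1], 0, 0.02],
  [[-0.08, 0.048, -0.1], 0, 0.02],
  [[-0.12, 0.072, -0.1], 0, 0.02],
  [[-0.16, 0.096, -0.1], 0, 0.02],
  [[-0.2, 0.12, -0.1], 0, 0.02],
  [[-0.24, 0.144, -0.1], 0, 0.02],
  [[-0.28, 0.168, -0.1], 0, 0.02],
  [[-0.319, 0.191, -0.1], 0, 0.02],
])

```text
time_s: 12.65
ee_pos: [0.654, -0.1961, 0.3048]
tcp_rot: [-180.0, -0.0, 93.3]
contact_force: [0.4, 0.8, -1.3]
opening: 0.0366
```

Run:
```python
from h import *
f=look("wrist","i_wrist");look("wrist");f=look("wrist");s,R=state();print(s["ee_pos"],s["tcp_rot"],s["q"].round(1),s["opening"],s["contact_force"])
for k in("back_row","front_row","rail_seat"):
  for d in arm.spot_point(k,"wrist")[:1]: print(k,round(d["confidence"],2),np.round(d["centre"]),ray(f,d["centre"],.03).round(4))
d=arm.trace("bottle1","wrist")[0];p=s["ee_pos"];print(d["rect"])
print(fit(f,BOT,d["mask"],p[0],p[1],p[2]-.206,0,False))
```

```text
[ 0.65420824 -0.19711864  0.30465   ] [1.79966505e+02 2.88789615e-02 9.31034554e+01] [-20.4  29.6  89.2  -0.   61.2 -23.5] 0.03685246019455487 [-1.09560687  1.43307942 -1.87118248]
back_row 0.76 [152. 248.] [ 0.6533 -0.1728  0.03  ]
front_row 0.71 [154. 150.] [ 0.5821 -0.1778  0.03  ]
rail_seat 0.79 [155.  62.] [ 0.519  -0.1815  0.03  ]
[197.4, 199.5, 105.3, 166.7]
(np.float64(0.6566002362801233), np.float64(-0.20157585944333647), 0, np.float64(0.1656597851852171))
```

View pics/i_wrist.png

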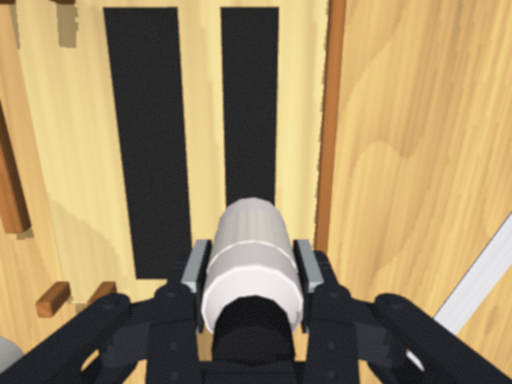

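Run:
```python
from h import *
from numpy.polynomial import polynomial as P
f=look("wrist");s,R=state();print(s["ee_pos"],s["tcp_rot"])
g=f["pixels"].max(2)<60
def edge(c0,c1,rows):
    L=[];Rr=[]
    for r in rows:
        xs=np.nonzero(g[r,c0:c1])[0]+c0
        L.append(ray(f,(r,xs.min()-.5),.03)[:2]);Rr.append(ray(f,(r,xs.max()+.5),.03)[:2])
    return np.array(L),np.array(Rr)
for nm,c0,c1,rows in(("front",100,198,range(20,230)),("back",210,300,range(20,180))):
    L,Rr=edge(c0,c1,rows)
    for e in (L,Rr):
        a=np.polyfit(e[:,1],e[:,0],1); print(nm,"x at y=-.175:",np.polyval(a,-.175).round(4),"yaw",np.degrees(np.arctan(-a[0])).round(2))
for px in [(7.5,115),(7.5,178-10),(279,160),(7.5,250)]: print(px,ray(f,px,.03).round(4))
```

```text
[ 0.65276741 -0.19303304  0.30482731] [-1.79922578e+02 -4.60049271e-02  9.33715010e+01]
front x at y=-.175: 0.5589 yaw 3.43
front x at y=-.175: 0.6045 yaw 3.18
back x at y=-.175: 0.6341 yaw 3.43
back x at y=-.175: 0.6694 yaw 3.2
(7.5, 115) [ 0.5583 -0.0763  0.03  ]
(7.5, 168) [ 0.5921 -0.0743  0.03  ]
(279, 160) [ 0.5822 -0.2744  0.03  ]
(7.5, 250) [ 0.6444 -0.0713  0.03  ]
```

Run:
```python
from h import *
f=look("wrist","j_wrist");s,R=state();p=s["ee_pos"];print(p,s["tcp_rot"])
print(proj(f,p+np.array([0,0,-.155])))
for o in (-.004,-.002,0,.002):
    c=p+R[:,0]*o; m=proj(f,place(circ(.019,0),c[0],c[1],p[2]-.2055,0)); m2=proj(f,place(circ(.019,.072),c[0],c[1],p[2]-.2055,0))
    print(o,"bottom top-row",m[:,1].min().round(1),m[:,0].min().round(1),m[:,0].max().round(1),"shoulder",m2.min(0).round(1),m2.max(0).round(1))
im=cv2.imread("pics/j_wrist.png");cv2.imwrite("pics/j_c.png",cv2.resize(im[180:384,170:340],None,fx=3,fy=3))
```

```text
[ 0.6529012  -0.19302524  0.30509257] [-1.79951082e+02 -2.91549564e-02  9.33788635e+01]
[[251.58149609 278.61231993]]
-0.004 bottom top-row 202.6 217.7 285.7 shoulder [198.5 275.5] [304.5 363.8]
-0.002 bottom top-row 199.1 217.6 285.8 shoulder [198.2 270.3] [304.8 359.6]
0 bottom top-row 195.6 217.5 285.9 shoulder [197.9 265.1] [305.1 355.3]
0.002 bottom top-row 192.1 217.4 286.0 shoulder [197.7 259.9] [305.3 350.9]
```

View pics/j_c.png

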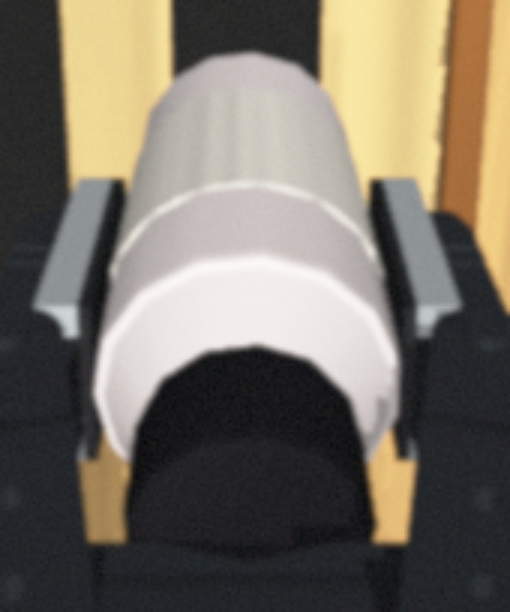

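Request:
move_arm([
  [[-0.001, 0, 0.03], 0, 0.02],
  [[-0.001, 0, 0.05], 0, 0.02],
  [[-0.001, 0, 0.06], 0, 0.02],
  [[-0.001, 0, 0.066], 0, 0.02],
  [[-0.001, 0, 0.069], 0, 0.02],
  [[-0.001, 0, 0.07], 0, 0.02],
  [[-0.001, 0, 0.07], 0, 0.02],
])

```text
time_s: 13.8
ee_pos: [0.654, -0.1954, 0.2367]
tcp_rot: [179.9, 0.0, 93.3]
contact_force: [-1.7, 1.9, 3.4]
opening: 0.0369
```

Request:
move_arm([
  [[0, 0, 0.0005], 0, 0.02],
  [[0, 0, 0.0005], 0, 0.045],
  [[0, 0, 0.0005], 0, 0.06],
  [[0, 0, 0.0005], 0, 0.06],
  [[0, 0, -0.03], 0, 0.06],
  [[0, 0, -0.07], 0, 0.06],
  [[0.03, 0, -0.12], 0, 0.07],
  [[0.08, 0, -0.15], 0, 0.08],
  [[0.1, 0, -0.15], 0, 0.08],
  [[0.1, 0, -0.15], 0, 0.08],
])

```text
time_s: 14.8
ee_pos: [0.6484, -0.092, 0.3884]
tcp_rot: [179.7, -0.0, 93.5]
contact_force: [0.0, -0.4, 0.7]
opening: 0.0801
```

Run:
```python
from h import *
f=look("wrist","k_wrist");s,R=state();print(s["ee_pos"],s["tcp_rot"],s["contact_force"],s["time_s"])
fitall("bottle1",BOT,.03,("wrist",)); fitall("bottle1",BOT,0,("scene","side"));fitall("jar1",JAR,0,("scene","side"))
```

```text
[ 0.64810052 -0.09371375  0.38668074] [1.79838848e+02 4.78569449e-02 9.34795965e+01] [ 0.26140312 -1.45698746 -0.26934615] 14.85
wrist bottle1 0.58 [229. 244.  44.  82.] xy [ 0.6542 -0.1943] err 0.095
scene bottle1 0.92 [197. 138.  17.  27.] xy [ 0.6459 -0.2171] err 0.475
scene bottle1 0.84 [348. 306.  23.  32.] xy [0.5596 0.3393] err 0.234
side bottle1 0.81 [310. 206.  17.  27.] xy [ 0.6728 -0.1819] err 0.12
side bottle1 0.69 [174. 122.  11.  28.] xy [0.5652 0.3455] err 0.228
scene jar1 0.88 [349. 256.  29.  26.] xy [0.4758 0.2477] err 0.116
scene jar1 0.66 [258. 205.  47.  55.] xy [0.629  0.0637] err 1.089
scene jar1 0.57 [278. 279.  20.  28.] xy [0.659 0.216] err 0.274
side jar1 0.91 [164. 154.  20.  25.] xy [0.4751 0.2505] err 0.178
side jar1 0.66 [221. 135.  14.  20.] xy [0.6635 0.2216] err 0.27
```

View pics/k_wrist.png

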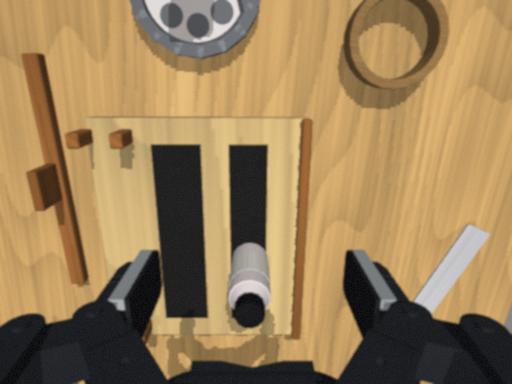

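Request:
move_arm([
  [[0.045, -0.006, 0], 0, 0.08],
  [[0.09, -0.012, 0], 0, 0.08],
  [[0.135, -0.018, 0.02], 0, 0.08],
  [[0.18, -0.024, 0.04], 0, 0.08],
  [[0.225, -0.03, 0.06], 0, 0.08],
  [[0.27, -0.036, 0.075], 0, 0.08],
  [[0.315, -0.042, 0.075], 0, 0.08],
  [[0.36, -0.048, 0.075], 0, 0.08],
  [[0.405, -0.054, 0.075], 0, 0.08],
  [[0.441, -0.058, 0.075], 0, 0.08],
])

```text
time_s: 16.35
ee_pos: [0.5638, 0.3437, 0.3102]
tcp_rot: [180.0, -0.0, 93.3]
contact_force: [-0.2, -0.0, -0.4]
opening: 0.0797
```

Request:
move_arm([
  [[0, 0, 0], 0, 0.08],
  [[0, 0, 0], 0, 0.08],
])

```text
time_s: 16.55
ee_pos: [0.5642, 0.342, 0.3099]
tcp_rot: [-180.0, 0.0, 93.4]
contact_force: [-0.1, -0.6, -0.4]
opening: 0.0797
```

Run:
```python
from h import *
f=look("wrist","l_wrist");s,R=state();print(s["ee_pos"],s["tcp_rot"],s["contact_force"],s["q"].round(1))
fitall("bottle1",BOT,0,("wrist",))
```

```text
[0.56453217 0.34097897 0.30987872] [-1.79979730e+02  5.10757429e-02  9.33245454e+01] [ 0.76785692  0.19378682 -0.27622129] [27.4 26.9 92.6 -0.  60.6 24.1]
wrist bottle1 0.66 [223. 156.  54.  84.] xy [0.563  0.3431] err 0.101
```

View pics/l_wrist.png

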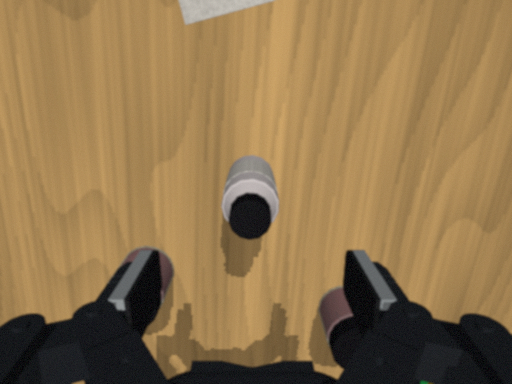

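Request:
move_arm([
  [[0.001, -0.001, 0.04], 0, 0.08],
  [[0.001, -0.001, 0.08], 0, 0.08],
  [[0.001, -0.001, 0.105], 0, 0.08],
  [[0.001, -0.001, 0.105], 0, 0.04],
  [[0.001, -0.001, 0.105], 0, 0.02],
  [[0.001, -0.001, 0.105], 0, 0.02],
  [[0.001, -0.001, 0.105], 0, 0.02],
  [[0.001, -0.001, 0.105], 0, 0.02],
  [[0.001, -0.001, 0.105], 0, 0.02],
])

```text
time_s: 17.6
ee_pos: [0.5646, 0.3427, 0.2076]
tcp_rot: [179.8, -0.1, 93.3]
contact_force: [-0.2, -0.7, 6.0]
opening: 0.0369
```

Request:
move_arm([
  [[0, 0, -0.04], 0, 0.02],
  [[0, 0, -0.08], 0, 0.02],
  [[-0.045, 0.005, -0.11], 0, 0.02],
  [[-0.09, 0.01, -0.13], 0, 0.02],
  [[-0.135, 0.015, -0.13], 0, 0.02],
  [[-0.18, 0.02, -0.13], 0, 0.02],
  [[-0.225, 0.026, -0.13], 0, 0.02],
  [[-0.27, 0.031, -0.13], 0, 0.02],
  [[-0.315, 0.036, -0.13], 0, 0.02],
  [[-0.36, 0.042, -0.13], 0, 0.02],
])

```text
time_s: 18.6
ee_pos: [0.6257, -0.0162, 0.335]
tcp_rot: [-180.0, -0.0, 93.3]
contact_force: [1.1, 0.2, -1.6]
opening: 0.0367
```

Request:
move_arm([
  [[-0.045, 0.005, 0.01], 0, 0.02],
  [[-0.085, 0.01, 0.02], 0, 0.02],
  [[-0.115, 0.013, 0.03], 0, 0.02],
  [[-0.1377, 0.0162, 0.03], 0, 0.02],
  [[-0.1377, 0.0162, 0.03], 0, 0.02],
  [[-0.1377, 0.0162, 0.03], 0, 0.02],
])

```text
time_s: 19.2
ee_pos: [0.6499, -0.1514, 0.3048]
tcp_rot: [-180.0, -0.1, 93.2]
contact_force: [-0.8, 0.5, -1.7]
opening: 0.037
```

Run:
```python
from h import *
f=look("wrist");f=look("wrist","m_wrist");s,R=state();p=s["ee_pos"];print(p,s["tcp_rot"],s["contact_force"],s["q"].round(1))
for o in (-.004,-.002,0,.002):
    c=p+R[:,0]*o; m=proj(f,place(circ(.019,0),c[0],c[1],p[2]-.2055,0)); m2=proj(f,place(circ(.019,.072),c[0],c[1],p[2]-.2055,0))
    print(o,"bottom top-row",m[:,1].min().round(1),"shoulder",m2.min(0).round(1))
im=cv2.imread("pics/m_wrist.png");cv2.imwrite("pics/m_c.png",cv2.resize(im[130:384,120:390],None,fx=2.3,fy=2.3))
```

```text
[ 0.64998152 -0.15016968  0.30505568] [-1.79969590e+02 -4.83510331e-02  9.33389891e+01] [-0.36282372  0.18558749 -1.03032417] [-16.8  27.9  91.6   0.   60.5 -20.1]
-0.004 bottom top-row 201.8 shoulder [198.1 274.2]
-0.002 bottom top-row 198.3 shoulder [197.8 269.1]
0 bottom top-row 194.8 shoulder [197.5 263.9]
0.002 bottom top-row 191.3 shoulder [197.2 258.6]
```

View pics/m_c.png

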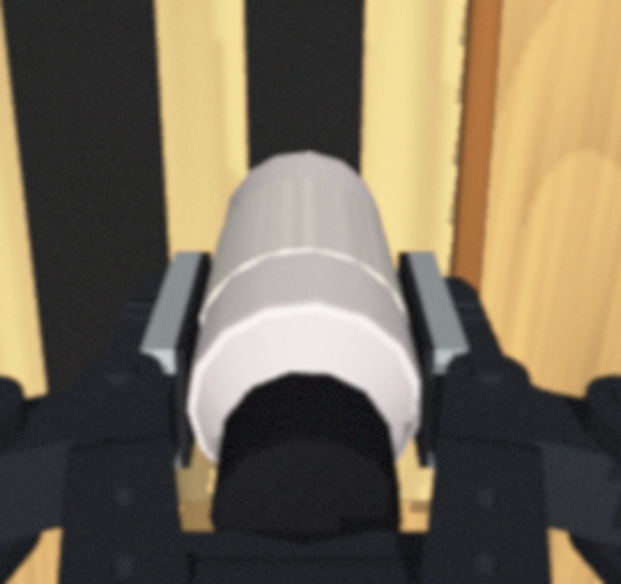

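Request:
move_arm([
  [[-0.001, 0.001, 0.03], 0, 0.02],
  [[-0.001, 0.001, 0.05], 0, 0.02],
  [[-0.001, 0.001, 0.06], 0, 0.02],
  [[-0.001, 0.001, 0.066], 0, 0.02],
  [[-0.001, 0.001, 0.069], 0, 0.02],
  [[-0.001, 0.001, 0.0705], 0, 0.02],
  [[-0.001, 0.001, 0.0705], 0, 0.02],
])

```text
time_s: 20.0
ee_pos: [0.6515, -0.1515, 0.2377]
tcp_rot: [-180.0, -0.0, 93.3]
contact_force: [-4.6, 1.4, 7.5]
opening: 0.0369
```

Request:
move_arm([
  [[0, 0, 0.0005], 0, 0.02],
  [[0, 0, 0.0005], 0, 0.045],
  [[0, 0, 0.0005], 0, 0.06],
  [[0, 0, 0.0005], 0, 0.06],
  [[0, 0, -0.03], 0, 0.06],
  [[0, 0, -0.07], 0, 0.06],
  [[0.03, 0, -0.12], 0, 0.07],
  [[0.08, 0, -0.15], 0, 0.08],
  [[0.1, 0, -0.15], 0, 0.08],
  [[0.1, 0, -0.15], 0, 0.08],
])

```text
time_s: 21.0
ee_pos: [0.6462, -0.0487, 0.388]
tcp_rot: [179.7, -0.0, 93.5]
contact_force: [0.2, -0.8, -1.1]
opening: 0.0798
```

Run:
```python
from h import *
f=look("wrist");f=look("wrist","n_wrist");s,R=state();print(s["ee_pos"],s["tcp_rot"],s["contact_force"],s["time_s"])
fitall("bottle1",BOT,.03,("wrist","side")); fitall("jar1",JAR,0,("scene","side"))
```

```text
[ 0.64552209 -0.05157055  0.38499768] [1.79958967e+02 4.39765978e-02 9.34109494e+01] [-0.59342859 -0.26376663  0.1693085 ] 21.1
wrist bottle1 0.86 [229. 239.  44.  86.] xy [ 0.6514 -0.1505] err 0.096
wrist bottle1 0.74 [ 72. 156. 242. 211.] xy [ 0.5831 -0.1901] err 0.893
wrist bottle1 0.56 [231. 308.  41.  58.] xy [ 0.6581 -0.2594] err 0.833
side bottle1 0.8 [308. 204.  18.  31.] xy [ 0.6535 -0.1969] err 0.202
side bottle1 0.57 [297. 196.  12.  29.] xy [ 0.6521 -0.1508] err 0.337
scene jar1 0.97 [278. 279.  24.  29.] xy [0.6584 0.2164] err 0.129
scene jar1 0.74 [352. 255.  30.  27.] xy [0.4732 0.2467] err 0.073
side jar1 0.8 [218. 134.  16.  24.] xy [0.6608 0.2188] err 0.088
side jar1 0.69 [163. 154.  20.  25.] xy [0.4751 0.2505] err 0.199
side jar1 0.57 [282. 156.  25.  25.] xy [0.7556 0.0281] err 0.753
```

View pics/n_wrist.png

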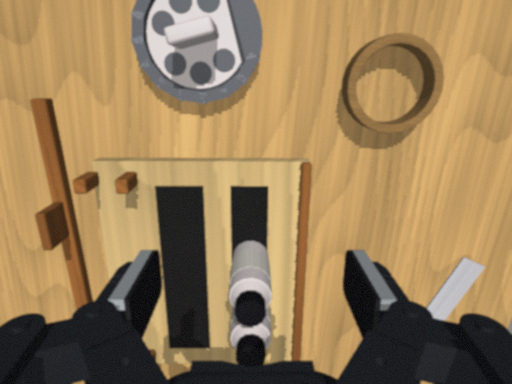

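Request:
move_arm([
  [[0.045, 0.005, 0], 0, 0.085],
  [[0.09, 0.01, 0.02], 0, 0.085],
  [[0.135, 0.015, 0.04], 0, 0.085],
  [[0.18, 0.02, 0.06], 0, 0.085],
  [[0.225, 0.026, 0.085], 0, 0.085],
  [[0.267, 0.031, 0.085], 0, 0.085],
  [[0.267, 0.031, 0.085], 0, 0.085],
  [[0.267, 0.031, 0.085], 0, 0.085],
])

```text
time_s: 22.3
ee_pos: [0.661, 0.2169, 0.2992]
tcp_rot: [-180.0, 0.0, 93.4]
contact_force: [0.2, -0.0, 0.5]
opening: 0.0852
```

Run:
```python
from h import *
f=look("wrist");f=look("wrist","o_wrist");s,R=state();print(s["ee_pos"],s["tcp_rot"],s["opening"],s["q"].round(1))
fitall("jar1",JAR,0,("wrist",))
```

```text
[0.66132273 0.21498103 0.29979622] [1.79993996e+02 3.51498693e-02 9.32586484e+01] 0.08503080109666243 [14.4 31.1 87.4 -0.  61.5 11.2]
wrist jar1 0.98 [ 1. 95. 45. 70.] xy [0.4728 0.2479] err 0.02
wrist jar1 0.77 [213. 145.  67.  88.] xy [0.6591 0.2187] err 0.078
```

View pics/o_wrist.png

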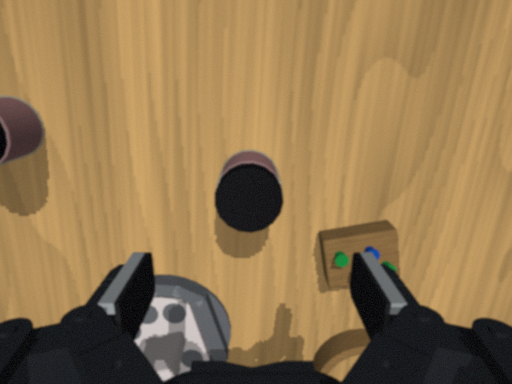

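Request:
move_arm([
  [[0.0023, -0.0013, 0.04], 0, 0.07],
  [[0.0023, -0.0013, 0.08], 0, 0.07],
  [[0.0023, -0.0013, 0.103], 0, 0.07],
  [[0.0023, -0.0013, 0.103], 0, 0.05],
  [[0.0023, -0.0013, 0.103], 0, 0.03],
  [[0.0023, -0.0013, 0.103], 0, 0.03],
  [[0.0023, -0.0013, 0.103], 0, 0.03],
  [[0.0023, -0.0013, 0.103], 0, 0.03],
  [[0.0023, -0.0013, 0.103], 0, 0.03],
])

```text
time_s: 23.4
ee_pos: [0.6599, 0.2183, 0.1977]
tcp_rot: [179.9, -0.0, 93.3]
contact_force: [-0.1, -0.5, -0.9]
opening: 0.0459
```

Request:
move_arm([
  [[0, 0, -0.04], 0, 0.03],
  [[-0.01, -0.002, -0.085], 0, 0.03],
  [[-0.045, -0.011, -0.12], 0, 0.03],
  [[-0.09, -0.022, -0.138], 0, 0.03],
  [[-0.135, -0.033, -0.138], 0, 0.03],
  [[-0.18, -0.044, -0.138], 0, 0.03],
  [[-0.225, -0.055, -0.138], 0, 0.03],
  [[-0.27, -0.066, -0.138], 0, 0.03],
  [[-0.315, -0.077, -0.138], 0, 0.03],
  [[-0.36, -0.1006, -0.138], 0, 0.03],
])

```text
time_s: 24.4
ee_pos: [0.5806, -0.148, 0.3356]
tcp_rot: [179.8, 0.1, 93.3]
contact_force: [0.6, -0.7, -1.6]
opening: 0.0461
```

Request:
move_arm([
  [[-0.03, 0, 0], 0, 0.03],
  [[-0.0563, 0, 0.01], 0, 0.03],
  [[-0.0563, 0, 0.035], 0, 0.03],
  [[-0.0563, 0, 0.035], 0, 0.03],
  [[-0.0563, 0, 0.035], 0, 0.03],
])

```text
time_s: 24.9
ee_pos: [0.583, -0.202, 0.2992]
tcp_rot: [-179.9, -0.1, 93.3]
contact_force: [0.1, -0.2, -1.6]
opening: 0.046
```

Run:
```python
from h import *
f=look("wrist");f=look("wrist","p_wrist");s,R=state();p=s["ee_pos"];print(p,s["tcp_rot"],s["contact_force"],s["opening"])
for o in (-.004,-.002,0,.002,.004):
    c=p+R[:,0]*o; m=proj(f,place(circ(.024,0),c[0],c[1],p[2]-.197,0)); m2=proj(f,place(circ(.023,.058),c[0],c[1],p[2]-.197,0))
    print(o,"bottom top-row",m[:,1].min().round(1),"cap",m2.min(0).round(1),m2.max(0).round(1))
```

```text
[ 0.58399872 -0.20188494  0.30076329] [1.79923711e+02 3.14526883e-02 9.33586027e+01] [-0.7521047  -0.36007745 -0.48935017] 0.04583508361710431
-0.004 bottom top-row 199.1 cap [189.8 257.3] [313.3 361.2]
-0.002 bottom top-row 195.4 cap [189.5 252.2] [313.6 357.2]
0 bottom top-row 191.7 cap [189.1 247.1] [313.9 353.1]
0.002 bottom top-row 188.0 cap [188.8 241.9] [314.2 348.9]
0.004 bottom top-row 184.2 cap [188.5 236.7] [314.5 344.7]
```

View pics/p_wrist.png

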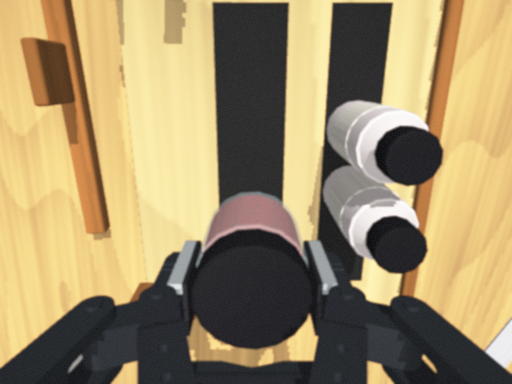

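Request:
move_arm([
  [[-0.001, 0, 0.03], 0, 0.03],
  [[-0.001, 0, 0.05], 0, 0.03],
  [[-0.001, 0, 0.062], 0, 0.03],
  [[-0.001, 0, 0.068], 0, 0.03],
  [[-0.001, 0, 0.071], 0, 0.03],
  [[-0.001, 0, 0.0725], 0, 0.03],
  [[-0.001, 0, 0.0725], 0, 0.03],
])

```text
time_s: 25.7
ee_pos: [0.5842, -0.2036, 0.2283]
tcp_rot: [179.9, 0.1, 93.3]
contact_force: [-0.1, -0.3, -1.8]
opening: 0.0459
```

Request:
move_arm([
  [[0, 0, 0.001], 0, 0.03],
  [[0, 0, 0.001], 0, 0.055],
  [[0, 0, 0.001], 0, 0.06],
  [[0, 0, 0.001], 0, 0.06],
  [[0, 0, -0.02], 0, 0.06],
  [[0, 0, -0.06], 0, 0.06],
  [[0, 0, -0.11], 0, 0.06],
  [[0.04, 0, -0.155], 0, 0.08],
  [[0.08, 0, -0.155], 0, 0.08],
  [[0.1, 0, -0.155], 0, 0.08],
])

```text
time_s: 26.7
ee_pos: [0.5783, -0.1012, 0.3852]
tcp_rot: [179.7, 0.0, 93.4]
contact_force: [0.9, -0.5, 0.3]
opening: 0.08
```

Run:
```python
from h import *
f=look("wrist");f=look("wrist","q_wrist");s,R=state();print(s["ee_pos"],s["tcp_rot"],s["contact_force"],s["time_s"])
fitall("jar1",JAR,.03,("wrist",)); fitall("jar1",JAR,0,("scene","side"));fitall("bottle1",BOT,.03,("wrist","side"))
```

```text
[ 0.57760739 -0.10097564  0.38263893] [ 1.79955940e+02 -3.98211891e-02  9.34933924e+01] [ 0.55605937  0.23530457 -0.61794875] 26.8
wrist jar1 0.73 [229. 238.  48.  74.] xy [ 0.5852 -0.2014] err 0.107
scene jar1 0.84 [220. 127.  17.  28.] xy [ 0.575  -0.2273] err 0.117
scene jar1 0.82 [352. 258.  28.  23.] xy [0.4745 0.2484] err 0.16
side jar1 0.63 [285. 225.  22.  28.] xy [ 0.6006 -0.1882] err 0.098
side jar1 0.59 [159. 155.  21.  25.] xy [0.4756 0.2501] err 0.183
wrist bottle1 0.92 [301. 244.  52.  83.] xy [ 0.6517 -0.1966] err 0.691
wrist bottle1 0.6 [ 93.  43.  53. 219.] xy [ 0.4807 -0.1052] err 1.086
wrist bottle1 0.57 [304. 196.  56.  79.] xy [ 0.6502 -0.1501] err 0.271
side bottle1 0.94 [296. 196.  15.  29.] xy [ 0.6526 -0.151 ] err 0.171
side bottle1 0.78 [309. 206.  16.  28.] xy [ 0.6567 -0.1935] err 0.295
side bottle1 0.35 [287. 222.  22.  28.] xy [ 0.581 -0.207] err 0.281
```

View pics/q_wrist.png

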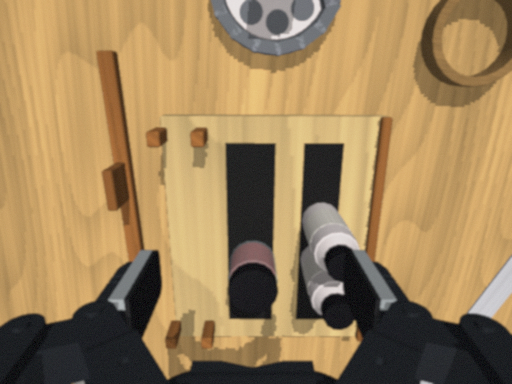

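Request:
move_arm([
  [[0.045, -0.01, 0], 0, 0.08],
  [[0.09, -0.02, 0.01], 0, 0.08],
  [[0.135, -0.031, 0.02], 0, 0.08],
  [[0.18, -0.041, 0.03], 0, 0.08],
  [[0.225, -0.051, 0.05], 0, 0.08],
  [[0.27, -0.062, 0.07], 0, 0.08],
  [[0.315, -0.072, 0.08], 0, 0.08],
  [[0.3577, -0.082, 0.08], 0, 0.08],
  [[0.3577, -0.082, 0.08], 0, 0.08],
  [[0.3577, -0.082, 0.08], 0, 0.08],
])

```text
time_s: 28.3
ee_pos: [0.4752, 0.2495, 0.3022]
tcp_rot: [180.0, 0.0, 93.5]
contact_force: [0.2, -1.4, 0.6]
opening: 0.0801
```

Run:
```python
from h import *
f=look("wrist");f=look("wrist","r_wrist");s,R=state();print(s["ee_pos"],s["tcp_rot"],s["opening"],s["q"].round(1))
fitall("jar1",JAR,0,("wrist",))
```

```text
[0.47581813 0.24798634 0.30227513] [1.79981679e+02 2.78104941e-02 9.32637426e+01] 0.08007989084337419 [ 22.9  15.1 110.1  -0.   54.8  19.6]
wrist jar1 0.76 [217. 151.  68.  84.] xy [0.474  0.2481] err 0.072
```

View pics/r_wrist.png

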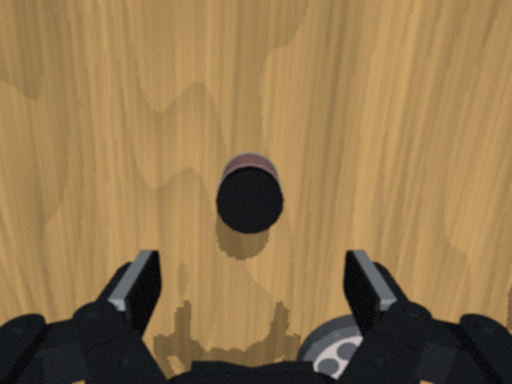

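Request:
move_arm([
  [[0, -0.001, 0.04], 0, 0.07],
  [[0, -0.001, 0.08], 0, 0.07],
  [[0, -0.001, 0.105], 0, 0.07],
  [[0, -0.001, 0.105], 0, 0.05],
  [[0, -0.001, 0.105], 0, 0.03],
  [[0, -0.001, 0.105], 0, 0.03],
  [[0, -0.001, 0.105], 0, 0.03],
  [[0, -0.001, 0.105], 0, 0.03],
  [[0, -0.001, 0.105], 0, 0.03],
])

```text
time_s: 29.4
ee_pos: [0.4746, 0.2489, 0.1981]
tcp_rot: [179.9, -0.0, 93.3]
contact_force: [-0.9, 0.1, -1.9]
opening: 0.0459
```

Request:
move_arm([
  [[0, 0, -0.04], 0, 0.03],
  [[-0.02, 0.004, -0.085], 0, 0.03],
  [[-0.065, 0.013, -0.12], 0, 0.03],
  [[-0.11, 0.022, -0.137], 0, 0.03],
  [[-0.155, 0.032, -0.137], 0, 0.03],
  [[-0.2, 0.041, -0.137], 0, 0.03],
  [[-0.245, 0.05, -0.137], 0, 0.03],
  [[-0.29, 0.06, -0.137], 0, 0.03],
  [[-0.335, 0.069, -0.137], 0, 0.03],
  [[-0.38, 0.078, -0.137], 0, 0.03],
])

```text
time_s: 30.4
ee_pos: [0.5742, -0.1279, 0.3345]
tcp_rot: [180.0, -0.0, 93.3]
contact_force: [0.6, 0.2, -1.2]
opening: 0.0459
```

Request:
move_arm([
  [[-0.0234, 0.0042, 0.01], 0, 0.03],
  [[-0.0234, 0.0042, 0.035], 0, 0.03],
  [[-0.0234, 0.0042, 0.035], 0, 0.03],
  [[-0.0234, 0.0042, 0.035], 0, 0.03],
])

```text
time_s: 30.8
ee_pos: [0.579, -0.1489, 0.2985]
tcp_rot: [-179.9, -0.1, 93.3]
contact_force: [0.4, -0.1, -1.8]
opening: 0.0459
```

Run:
```python
from h import *
f=look("wrist");f=look("wrist","s_wrist");s,R=state();p=s["ee_pos"];print(p,s["tcp_rot"],s["contact_force"],s["opening"])
for o in (-.004,-.002,0,.002,.004):
    c=p+R[:,0]*o; m=proj(f,place(circ(.024,0),c[0],c[1],p[2]-.1975,0))
    print(o,"bottom top-row",m[:,1].min().round(1))
F=look("side","s_side");im=cv2.imread("pics/s_side.png");cv2.imwrite("pics/s_c.png",cv2.resize(im[120:320,200:400],None,fx=3,fy=3))
```

```text
[ 0.57996156 -0.14862777  0.30019627] [1.79928113e+02 2.45457408e-02 9.33629331e+01] [-0.16868065 -0.39215683 -1.09035914] 0.04571484587650968
-0.004 bottom top-row 198.8
-0.002 bottom top-row 195.1
0 bottom top-row 191.4
0.002 bottom top-row 187.6
0.004 bottom top-row 183.9
```

View pics/s_wrist.png

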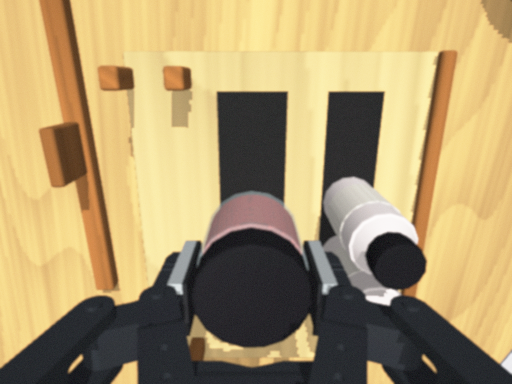

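View pics/s_c.png

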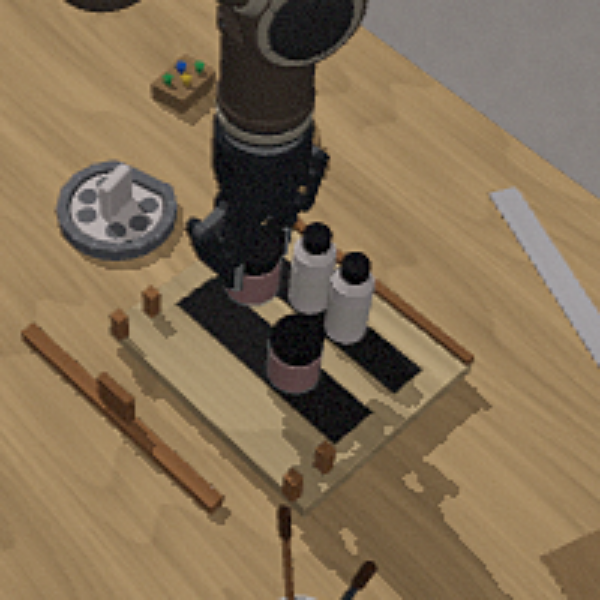

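Request:
move_arm([
  [[0, 0, 0.03], 0, 0.03],
  [[0, 0, 0.05], 0, 0.03],
  [[0, 0, 0.062], 0, 0.03],
  [[0, 0, 0.068], 0, 0.03],
  [[0, 0, 0.071], 0, 0.03],
  [[0, 0, 0.073], 0, 0.03],
  [[0, 0, 0.073], 0, 0.03],
])

```text
time_s: 31.65
ee_pos: [0.58, -0.1494, 0.2268]
tcp_rot: [179.9, 0.0, 93.3]
contact_force: [-0.1, 0.1, -2.1]
opening: 0.0457
```

Request:
move_arm([
  [[0, 0, 0.001], 0, 0.03],
  [[0, 0, 0.001], 0, 0.055],
  [[0, 0, 0.001], 0, 0.06],
  [[0, 0, 0.001], 0, 0.06],
  [[0, 0, -0.02], 0, 0.06],
  [[0, 0, -0.06], 0, 0.06],
  [[0, 0, -0.11], 0, 0.06],
  [[0.04, -0.02, -0.155], 0, 0.08],
  [[0.08, -0.06, -0.155], 0, 0.08],
  [[0.1, -0.06, -0.155], 0, 0.08],
])

```text
time_s: 32.65
ee_pos: [0.5124, -0.052, 0.3831]
tcp_rot: [179.9, 0.0, 93.2]
contact_force: [0.4, 0.5, -1.1]
opening: 0.0798
```

Run:
```python
from h import *
f=look("wrist");f=look("wrist","t_wrist");s,R=state();print(s["ee_pos"],s["tcp_rot"],s["contact_force"],s["time_s"])
fitall("jar1",JAR,.03,("wrist","side"));
for d in arm.trace("rail","wrist"):
  print(d["confidence"],d["rect"],np.round(fit(f,RAIL,d["mask"],.445,-.128,0,12),4))
```

```text
[ 0.5121113  -0.05013417  0.38167145] [-1.79995122e+02 -8.72350598e-02  9.34636207e+01] [ 0.62063812 -0.4864019  -0.57236805] 32.75
wrist jar1 0.89 [290. 241.  56.  72.] xy [ 0.5808 -0.1484] err 0.103
wrist jar1 0.81 [287. 294.  55.  64.] xy [ 0.5853 -0.2045] err 0.493
side jar1 0.69 [288. 224.  20.  27.] xy [ 0.5846 -0.2034] err 0.287
side jar1 0.64 [272. 212.  19.  26.] xy [ 0.5813 -0.1462] err 0.237
0.58 [164.2, 107.4, 43.4, 216.1] [ 0.4448 -0.1252  4.8004  0.107 ]
```

View pics/t_wrist.png

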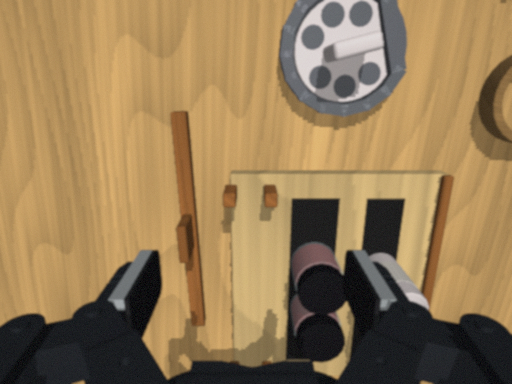

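Run:
```python
from h import *
f=look("wrist");m=arm.trace("rail","wrist")[0]["mask"]
for y0 in (2,5,8,12,15): print(np.round(fit(f,RAIL,m,.4445,-.126,0,y0),4))
# colour segmentation: centreline of bar
hsv=cv2.cvtColor(f["pixels"],cv2.COLOR_RGB2HSV)
im=f["pixels"][:,:,::-1].copy()
b=fit(f,RAIL,m,.4445,-.126,0,8)
for P in RAIL:
    h=cv2.convexHull(proj(f,place(P,b[0],b[1],0,b[2])).astype(np.float32)).reshape(-1,2)
    cv2.polylines(im,[np.round(h*8).astype(np.int32)],True,(0,255,0),1,cv2.LINE_AA,3)
cv2.imwrite("pics/u.png",cv2.resize(im[90:340,100:300],None,fx=2.4,fy=2.4,interpolation=cv2.INTER_CUBIC))
for n in("side",):
  F=look(n);
  for d in arm.trace("rail",n)[:1]: print(n,d["confidence"],np.round(fit(F,RAIL,d["mask"],.4445,-.126,0,8),4))
```

```text
[ 0.4471 -0.1272  4.9147  0.1361]
[ 0.4472 -0.1272  4.8681  0.1357]
[ 0.4468 -0.1272  4.8326  0.1379]
[ 0.4471 -0.1272  4.9086  0.1364]
[ 0.4474 -0.1272  4.937   0.1363]
side 0.73 [ 0.4486 -0.1244  4.4393  0.3224]
```

View pics/u.png

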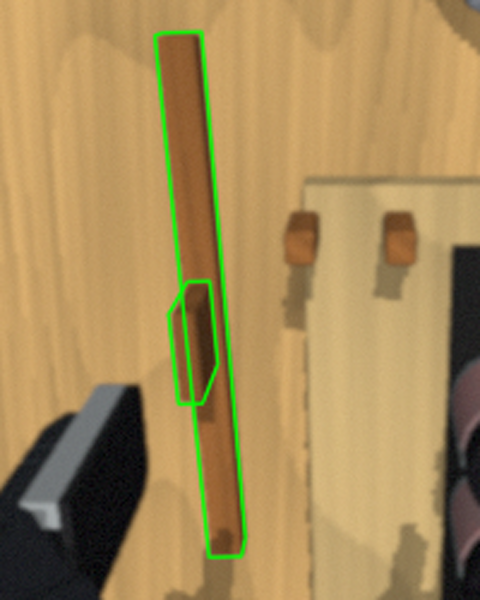

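Request:
move_arm([
  [[-0.025, -0.025, 0.03], -1.5, 0.06],
  [[-0.05, -0.05, 0.06], -1.5, 0.06],
  [[-0.0719, -0.0709, 0.09], -1.5, 0.06],
  [[-0.0719, -0.0709, 0.1], -1.5, 0.06],
  [[-0.0719, -0.0709, 0.1], -1.5, 0.06],
  [[-0.0719, -0.0709, 0.1], -1.5, 0.06],
])

```text
time_s: 33.8
ee_pos: [0.4485, -0.1289, 0.2819]
tcp_rot: [179.9, 0.0, 94.8]
contact_force: [-0.0, 0.1, 0.5]
opening: 0.0598
```

Run:
```python
from h import *
f=look("wrist");f=look("wrist");s,R=state();p=s["ee_pos"];print(p,s["tcp_rot"],s["opening"],s["q"].round(1))
im=f["pixels"][:,:,::-1].copy()
for x in arm.trace("rail","wrist")[:1]:
  b=fit(f,RAIL,x["mask"],.446,-.127,0,4.9);print(x["confidence"],np.round(b,4))
for P in RAIL:
    h=cv2.convexHull(proj(f,place(P,.446,-.127,0,4.9)).astype(np.float32)).reshape(-1,2)
    cv2.polylines(im,[np.round(h*8).astype(np.int32)],True,(0,255,0),1,cv2.LINE_AA,3)
cv2.imwrite("pics/v.png",im)
```

```text
[ 0.44895059 -0.12868108  0.28266232] [1.79814121e+02 7.71727301e-02 9.48529658e+01] 0.05981294458393165 [-21.3   9.7 119.7   0.   50.3 -26.2]
0.62 [ 0.4466 -0.1252  5.065   0.0638]
```

View pics/v.png

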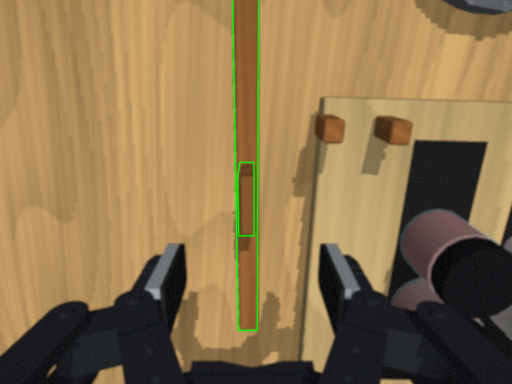

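Request:
move_arm([
  [[0.0022, -0.0023, 0.04], 0, 0.06],
  [[0.0022, -0.0023, 0.075], 0, 0.05],
  [[0.0022, -0.0023, 0.09], 0, 0.05],
  [[0.0022, -0.0023, 0.09], 0, 0.03],
  [[0.0022, -0.0023, 0.09], 0, 0.0],
  [[0.0022, -0.0023, 0.09], 0, 0.0],
  [[0.0022, -0.0023, 0.09], 0, 0.0],
  [[0.0022, -0.0023, 0.09], 0, 0.0],
  [[0.0022, -0.0023, 0.09], 0, 0.0],
])

```text
time_s: 34.85
ee_pos: [0.4461, -0.1271, 0.1928]
tcp_rot: [179.8, 0.1, 94.8]
contact_force: [1.4, 1.1, 6.4]
opening: 0.0093
```

Request:
move_arm([
  [[0, 0, -0.04], 0, 0.0],
  [[0, 0, -0.08], 0, 0.0],
  [[-0.02, 0.022, -0.1], 0.7, 0.0],
  [[-0.04, 0.044, -0.1], 1.5, 0.0],
  [[-0.0588, 0.0662, -0.1], 1.5, 0.0],
  [[-0.0588, 0.0662, -0.1], 1.5, 0.0],
  [[-0.0588, 0.0662, -0.1], 1.5, 0.0],
])

```text
time_s: 35.55
ee_pos: [0.5154, -0.1799, 0.2909]
tcp_rot: [-179.9, -0.0, 93.3]
contact_force: [0.0, 0.2, -0.5]
opening: 0.009
```

Run:
```python
from h import *
f=look("wrist");f=look("wrist","w_wrist");s,R=state();p=s["ee_pos"];print(p,s["tcp_rot"],s["opening"],s["contact_force"])
f2=look("side","w_side");f3=look("scene","w_scene")
im=cv2.imread("pics/w_side.png");cv2.imwrite("pics/w_c.png",cv2.resize(im[150:310,200:380],None,fx=4,fy=3.7,interpolation=cv2.INTER_CUBIC))
for n in("wrist","side"):
 for k in("rail_seat","front_row","back_row","shelf"):
  d=arm.spot_point(k,n)
  if d: print(n,k,round(d[0]["confidence"],2),ray(f if n=="wrist" else f2,d[0]["centre"],0 if k=="shelf" else .03).round(4))
```

```text
[ 0.51452772 -0.17915172  0.29037235] [-1.79850811e+02 -7.97434880e-02  9.33005902e+01] 0.009087872525572034 [-0.29140002  1.16023983 -1.00703253]
wrist rail_seat 0.68 [ 0.5181 -0.1816  0.03  ]
wrist front_row 0.67 [ 0.5832 -0.1769  0.03  ]
wrist back_row 0.95 [ 0.6524 -0.1718  0.03  ]
side rail_seat 0.91 [ 0.5193 -0.1895  0.03  ]
side front_row 0.71 [ 0.5902 -0.1707  0.03  ]
side back_row 0.64 [ 0.6507 -0.1777  0.03  ]
side shelf 0.98 [ 0.6075 -0.1765  0.    ]
```

View pics/w_wrist.png

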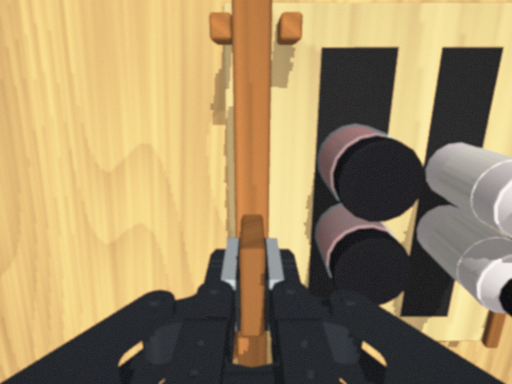

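View pics/w_c.png

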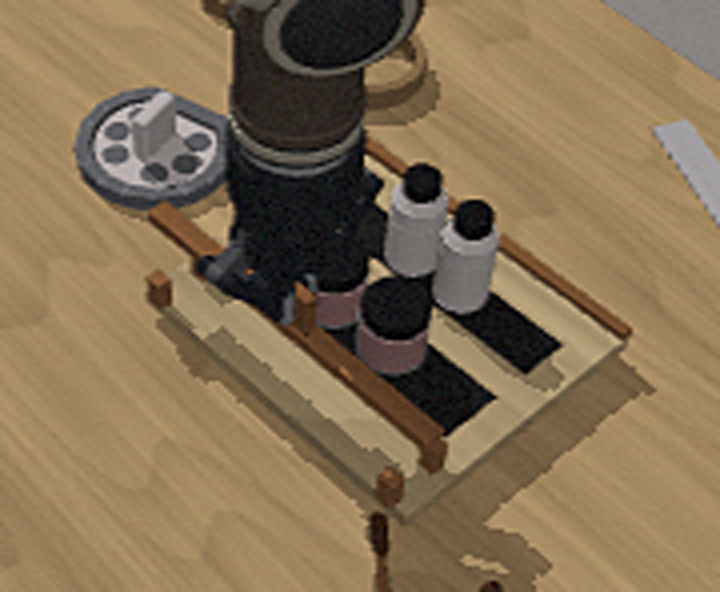

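Run:
```python
from h import *
im=cv2.imread("pics/w_wrist.png");cv2.imwrite("pics/w_d.png",cv2.resize(im[0:120,190:330],None,fx=5,fy=5,interpolation=cv2.INTER_CUBIC))
f=look("wrist");s,R=state();p=s["ee_pos"];print(p)
e=np.radians(3.35);ex=np.array([np.cos(e),np.sin(e),0]);ey=np.array([-np.sin(e),np.cos(e),0]);S=np.array([.517,-.1803,.03])
im=f["pixels"][:,:,::-1].copy()
for z in(0,.03):
 for x in (-.013,.013):
  for y in (.101,.115): print(z,x,y,proj(f,S+ex*x+ey*y+[0,0,z]).round(1))
```

```text
[ 0.5157479  -0.17975903  0.29125841]
0 -0.013 0.101 [[231.8  42. ]]
0 -0.013 0.115 [[231.4  17. ]]
0 0.013 0.101 [[273.7  41.9]]
0 0.013 0.115 [[274.2  17. ]]
0.03 -0.013 0.101 [[228.8  36.4]]
0.03 -0.013 0.115 [[228.2   7.3]]
0.03 0.013 0.101 [[277.2  36.3]]
0.03 0.013 0.115 [[277.8   7.3]]
```

View pics/w_d.png

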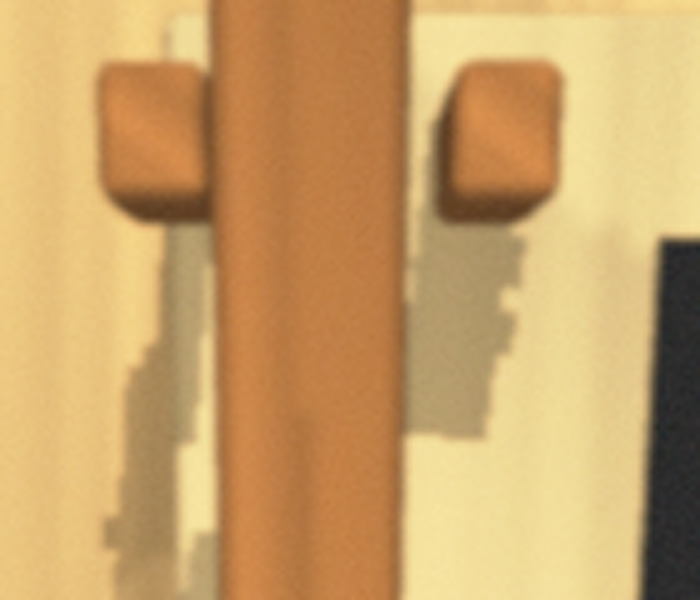

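Run:
```python
from h import *
f=look("wrist","x_wrist");s,R=state();p=s["ee_pos"];print(p,s["tcp_rot"])
im=cv2.imread("pics/x_wrist.png");cv2.imwrite("pics/x_d.png",cv2.resize(im[0:120,190:330],None,fx=5,fy=5,interpolation=cv2.INTER_CUBIC))
for nm,px,z in (("slotL",(25,231.5),.06),("slotR",(25,281),.06),("postTop",(12.4,250),.06),("postBot",(38.5,250),.06),("railL",(25,232.4),.1115),("railR",(25,271.6),.1115)):
    print(nm,(R.T@(ray(f,px,z)-p))[:2].round(4), ray(f,px,z).round(4))
```

```text
[ 0.51576059 -0.17976066  0.29122329] [1.79997846e+02 2.21736842e-03 9.33047405e+01]
slotL [ 0.1059 -0.0103] [ 0.4994 -0.0746  0.06  ]
slotR [0.1059 0.0161] [ 0.5257 -0.0731  0.06  ]
postTop [ 0.1119 -0.0004] [ 0.5089 -0.068   0.06  ]
postBot [ 0.0993 -0.0005] [ 0.5096 -0.0807  0.06  ]
railL [ 0.099  -0.0072] [ 0.5029 -0.0813  0.1115]
railR [0.099  0.0083] [ 0.5183 -0.0805  0.1115]
```

View pics/x_d.png

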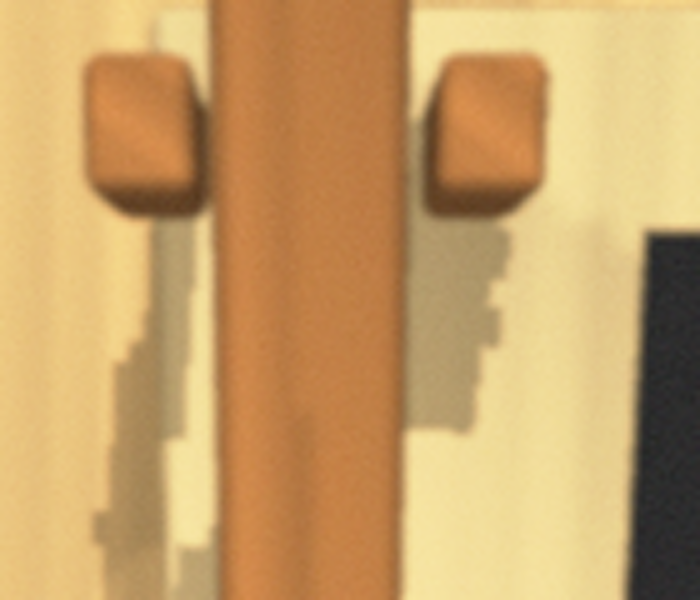

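Request:
move_arm([
  [[-0.0016, 0.001, 0.02], 0, 0.0],
  [[-0.0016, 0.001, 0.035], 0, 0.0],
  [[-0.0016, 0.001, 0.045], 0, 0.0],
  [[-0.0016, 0.001, 0.055], 0, 0.0],
  [[-0.0016, 0.001, 0.062], 0, 0.0],
  [[-0.0016, 0.001, 0.066], 0, 0.0],
  [[-0.0016, 0.001, 0.068], 0, 0.0],
  [[-0.0016, 0.001, 0.068], 0, 0.0],
])

```text
time_s: 37.05
ee_pos: [0.5171, -0.1814, 0.2234]
tcp_rot: [180.0, 0.0, 93.3]
contact_force: [0.0, -0.4, -0.3]
opening: 0.0091
```

Run:
```python
from h import *
f=look("wrist","y_wrist");s,R=state();p=s["ee_pos"];print(p,s["tcp_rot"],s["contact_force"])
f=look("side","y_side")
im=cv2.imread("pics/y_side.png");cv2.imwrite("pics/y_c.png",cv2.resize(im[150:310,200:380],None,fx=4,fy=3.7,interpolation=cv2.INTER_CUBIC))
```

```text
[ 0.51713065 -0.18144415  0.22355513] [1.79953076e+02 2.32714407e-02 9.33030102e+01] [-0.4920643  -0.06751026 -1.17649493]
```

View pics/y_c.png

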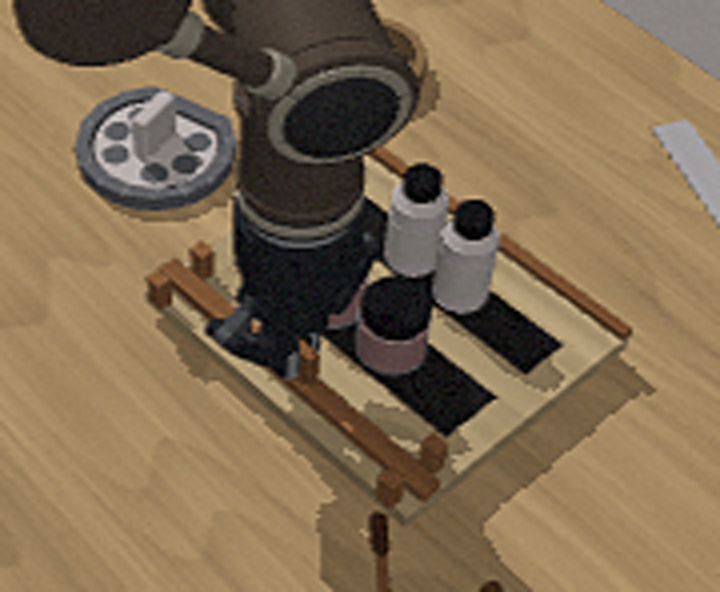

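View pics/y_wrist.png

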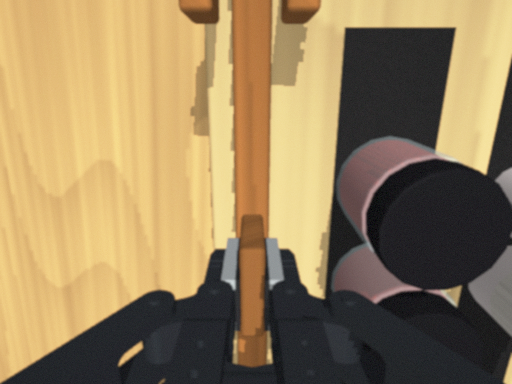

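Request:
move_arm([
  [[0, 0, 0.001], 0, 0.0],
  [[0, 0, 0.0022], 0, 0.0],
  [[0, 0, 0.0022], 0, 0.022],
  [[0, 0, 0.0022], 0, 0.022],
  [[0, 0, 0.0022], 0, 0.022],
  [[0, 0, -0.03], 0, 0.022],
  [[0, 0, -0.07], 0, 0.022],
  [[0, 0, -0.12], 0, 0.04],
  [[0.02, 0, -0.17], 0, 0.06],
  [[0.02, 0, -0.18], 0, 0.06],
])

```text
time_s: 38.15
ee_pos: [0.5172, -0.1609, 0.4093]
tcp_rot: [179.5, 0.2, 93.3]
contact_force: [0.1, 0.1, 1.0]
opening: 0.0599
```

Request:
move_arm([
  [[0, 0.03, -0.02], 0, 0.06],
  [[0.01, 0.06, -0.04], 0, 0.06],
  [[0.01, 0.06, -0.04], 0, 0.06],
])

```text
time_s: 38.45
ee_pos: [0.5781, -0.1474, 0.4462]
tcp_rot: [179.6, 0.1, 93.4]
contact_force: [0.4, 0.4, -0.2]
opening: 0.0601
```

Run:
```python
from h import *
f=look("wrist");f=look("wrist","z_wrist");s,R=state();p=s["ee_pos"];print(p,s["tcp_rot"],s["contact_force"],s["time_s"])
m=arm.trace("rail","wrist")[0]; print(m["confidence"],np.round(fit(f,RAIL,m["mask"],.517,-.1814,.03,3.4),4))
fitall("jar1",JAR,.03,("wrist","side"));fitall("bottle1",BOT,.03,("wrist","side"))
f2=look("side","z_side")
im=cv2.imread("pics/z_side.png");cv2.imwrite("pics/z_c.png",cv2.resize(im[150:310,200:380],None,fx=4,fy=3.7,interpolation=cv2.INTER_CUBIC))
look("scene","z_scene")
```

```text
[ 0.57502293 -0.14774778  0.44229019] [-1.79906269e+02 -5.83741909e-03  9.33591057e+01] [-0.63205576 -0.11865276 -0.65650701] 38.55
0.68 [ 0.7053 -0.6784 52.9382  1.    ]
wrist jar1 0.86 [237. 133.  46.  55.] xy [ 0.5811 -0.1476] err 0.088
wrist jar1 0.68 [238. 184.  44.  54.] xy [ 0.5853 -0.2039] err 0.197
side jar1 0.92 [285. 223.  22.  26.] xy [ 0.5868 -0.2013] err 0.16
side jar1 0.87 [272. 214.  20.  23.] xy [ 0.5816 -0.1469] err 0.284
side jar1 0.74 [228. 173.  25.  27.] xy [0.5679 0.0362] err 0.387
wrist bottle1 0.9 [303. 185.  48.  58.] xy [ 0.6534 -0.1949] err 0.22
wrist bottle1 0.6 [305. 142.  51.  54.] xy [ 0.6505 -0.1513] err 0.083
wrist bottle1 0.33 [183.  63.  30. 216.] xy [ 0.525  -0.1724] err 1.026
side bottle1 0.79 [296. 194.  17.  32.] xy [ 0.651  -0.1511] err 0.154
side bottle1 0.7 [309. 204.  20.  28.] xy [ 0.6571 -0.1938] err 0.167
```

View pics/z_wrist.png

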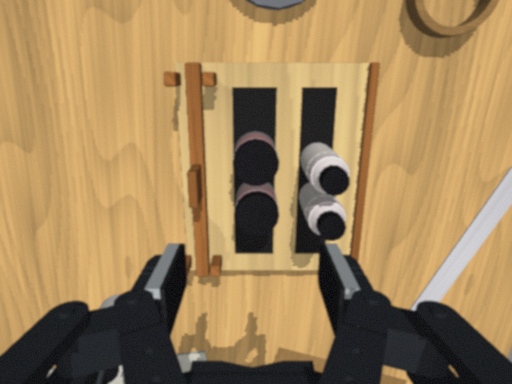

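View pics/z_c.png

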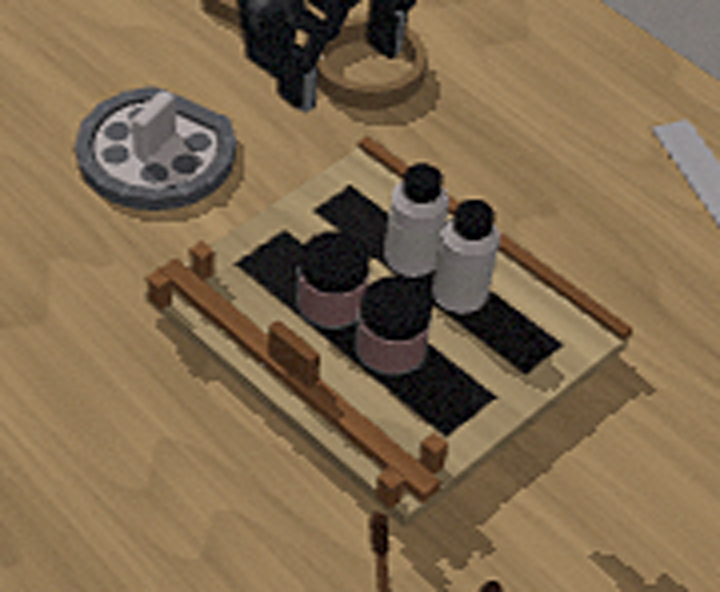

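View pics/z_scene.png

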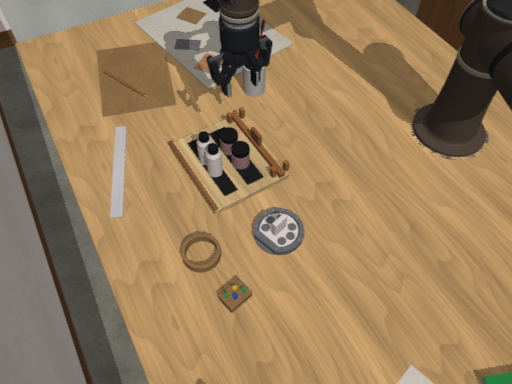

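Request:
move_arm([
  [[0.02, 0.01, 0], 0, 0.06],
  [[0.06, 0.01, 0], 0, 0.06],
  [[0.06, 0.01, 0], 0, 0.06],
  [[0.06, 0.01, 0], 0, 0.06],
  [[0.06, 0.01, 0], 0, 0.06],
])

```text
time_s: 39.6
ee_pos: [0.5816, -0.0879, 0.4433]
tcp_rot: [180.0, 0.0, 93.3]
contact_force: [-0.9, -0.3, 0.4]
opening: 0.0599
```

Run:
```python
from h import *
f=look("wrist");f=look("wrist","A_wrist");s,R=state();p=s["ee_pos"];print(p,s["tcp_rot"],s["time_s"])
e=np.radians(3.35);E=np.array([[np.cos(e),np.sin(e)],[-np.sin(e),np.cos(e)]])
for d in arm.trace("rail","wrist")[:3]: print("rail",d["confidence"],d["rect"],np.round(fit(f,RAIL,d["mask"],.517,-.1814,.03,3.4),4))
fitall("jar1",JAR,.03,("wrist",));fitall("bottle1",BOT,.03,("wrist",))
im=f["pixels"][:,:,::-1].copy();big=cv2.resize(im[130:384,140:400],None,fx=2.3,fy=2.3,interpolation=cv2.INTER_CUBIC)
cv2.imwrite("pics/A_c.png",big)
```

```text
[ 0.58157512 -0.0882571   0.44327255] [1.79988606e+02 2.41429740e-02 9.32487568e+01] 39.7
rail 0.79 [176.0, 122.0, 27.1, 194.4] [ 0.5185 -0.1817  3.2992  0.1257]
rail 0.45 [229.7, 233.9, 38.9, 52.2] [  0.532   -0.1793 -16.8324   2.7104]
wrist jar1 0.96 [229. 237.  40.  48.] xy [ 0.5857 -0.2024] err 0.316
wrist jar1 0.84 [227. 183.  42.  57.] xy [ 0.581  -0.1471] err 0.084
wrist bottle1 0.83 [290. 192.  48.  62.] xy [ 0.6506 -0.1503] err 0.155
wrist bottle1 0.61 [290. 233.  32.  63.] xy [ 0.6451 -0.1982] err 1.195
```

View pics/A_c.png

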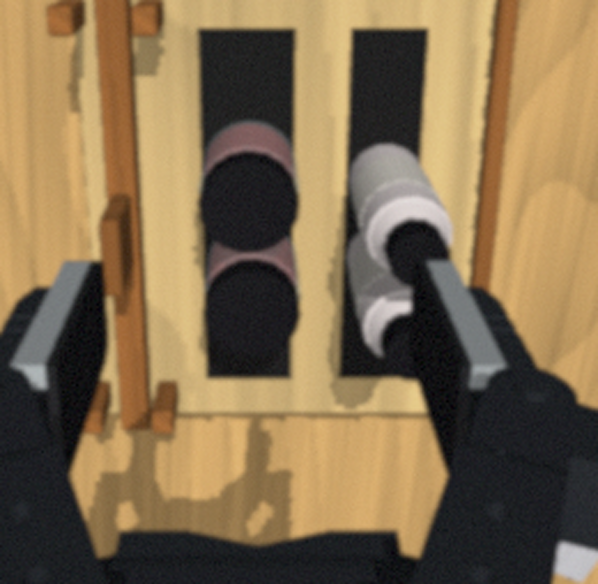

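Run:
```python
from h import *
f=look("wrist","B_wrist");
im=cv2.imread("pics/B_wrist.png");cv2.imwrite("pics/B_c.png",cv2.resize(im[170:310,210:350],None,fx=4.2,fy=4.2,interpolation=cv2.INTER_CUBIC))
a=ray(f,(195.2,248.7),.072);b=ray(f,(242.2,250),.072);print(a,b,np.hypot(*(a-b)[:2]))
# joint model fit of the two jars on visible masks
ms=[d["mask"] for d in arm.trace("jar1","wrist")[:2]];ms.sort(key=lambda m:np.nonzero(m)[0].mean())
top,bot=ms
r1=fit(f,JAR,top,.581,-.148,.03,0,False);ign=top|(sil(f,JAR,r1[0],r1[1],.03,0)>.3)
r2=fit(f,JAR,bot,.584,-.203,.03,0,False,ign=ign);print(np.round(r1,4),np.round(r2,4),np.hypot(r1[0]-r2[0],r1[1]-r2[1]))
```

```text
[ 0.58102978 -0.12624692  0.072     ] [ 0.5854002  -0.18079244  0.072     ] 0.05472033303128322
[ 0.5811 -0.1477  0.      0.0748] [ 0.585  -0.2017  0.      0.0546] 0.05409180915380032
```

View pics/B_c.png

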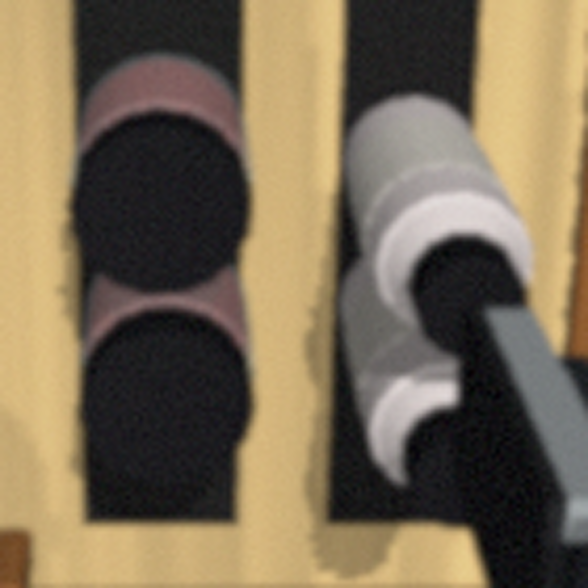

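Run:
```python
from h import *
print(arm.hand_in(), arm.get_state()["time_s"])
```

```text
the job is handed in; nothing more can be done
the job is handed in; nothing more can be done
```

The job is done in the order asked and was handed in at about 40 s of the 210 s.

- **Palette:** it sits flat in its D-shaped holder. The camera fit right after release put it at floor height, within 1 mm and 0.2° of the holder's measured pose, and later pictures show it unchanged.
- **Bottles:** I found two, standing on the back band with a gap of about 5–6 mm. Each is within about 1–2 mm of the band's centre line.
- **Jars:** I found two, standing on the front band with a gap of about 6 mm. One measures nearly 2 mm off the centre line. A first fit suggested an 8 mm gap, because one jar partly hid the other.
- **Rail:** it lies flat in both slots, within about 1–2 mm of the seat. The last fit puts it about 0.3 mm off centre lengthwise, so its ends stick out evenly to camera accuracy (about 2 mm). One earlier network fit of the rail failed outright, and I replaced it with a better view.
- **Tape, brush pot and pin box:** I never moved the gripper close to them, and the tape and pin box look unchanged in the last scene picture. The brush pot was only partly in view there, so I did not check it closely.

I never saw any object knocked aside while the arm was elsewhere. The highest force reading reported during the moves was about 9 N.

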